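# Put the sharpening stones away in the stayed-lid chest

## Task

Put today's sharpening stones away: raise the chest's lid by its bar until the folding stay locks and holds it up by itself, then lay every stone from the draining tray flat in the compartment lined in its own colour. When all are in and the lid still stands locked, break the stay by pushing its red tab, and lower the lid gently by hand until it is fully shut; never let it drop, and leave the other things on the bench alone.

Things in the scene. Friction and masses are not known exactly. Their poses are not given: they have to be found in the camera images.
- chest: fixed wooden chest 220 (x) x 280 (y) x 90 mm high without lid; origin at the centre of its underside. x runs from its front to its hinged back, z up. Walls 6 mm; inner floor 45 mm above the bench; two dividers, 5 mm thick and 35 mm high, along x make three equal compartments side by side in y, each 208 x 87 mm. A folding stay is mounted outside its -y wall
- hinge (a point): middle of the lid's hinge line, on the top back edge of the chest (chest frame x = +110, z = 90 mm); hinge line runs along the chest's y
- lid (a joint): lid angle, rad: 0 shut, 1.50 fully raised (where the stay locks). The lid is a 0.6 kg board 14 mm thick, 220 mm from hinge to front edge; its stiff hinge lets it stay where it is left above about 1.25 rad, but lower down it falls when let go
- bar (a point): middle of the lid's round steel bar handle, 12 mm in diameter, 110 mm long, parallel to the hinge line, with a 32 mm gap to the lid's front edge; 258 mm from the hinge line, and 7 mm above it with the lid shut. Raising the lid moves it on a circle about the hinge; it can turn in the fingers
- stay (a joint): angle of the stay's middle joint, rad: 0 folded (lid shut), 2.46 with its two 92 mm links in line (lid fully up), 2.62 at its stop past the line: locked, propping the lid. A light spring carries it from the line to the stop once the lid is fully raised and let go. To break it, push the tab until the angle is below about 2.0; freed nearer the line it may spring back into lock
- tab (a point): point on the red round tab at the stay's middle joint, 52 mm out from the links; tab 16 mm in diameter, parallel to the hinge line, reaching 68 mm out to the chest's -y side. Locked, it stands 30 to 50 mm above the rim beside the chest; breaking moves it towards the chest's +x and down, about equally, on a circle of 92 mm radius about the lower pivot (chest frame x = -20, z = 50 mm)
- liner_green: green panel 204 x 82 x 3 mm, the fixed floor lining of the chest's compartment for green stones; origin at the centre of its underside, axes as the chest's. Which compartment it lies in changes
- liner_red: red panel 204 x 82 x 3 mm, the fixed floor lining of the chest's compartment for red stones; origin at the centre of its underside, axes as the chest's. Which compartment it lies in changes
- liner_white: white panel 204 x 82 x 3 mm, the fixed floor lining of the chest's compartment for white stones; origin at the centre of its underside, axes as the chest's. Which compartment it lies in changes
- green_a_c (a point): centre of a green sharpening stone, a bar 60 x 24 x 24 mm, 85 g, long along its own x; at the start it lies in a cell of the grey draining tray (cells 80 x 92 mm, tray floor 6 mm thick, with ribs 5 mm high). None if it is not there today
- green_b_c (a point): centre of a green sharpening stone, a bar 60 x 24 x 24 mm, 85 g, long along its own x; at the start it lies in a cell of the grey draining tray (cells 80 x 92 mm, tray floor 6 mm thick, with ribs 5 mm high). None if it is not there today
- red_a_c (a point): centre of a red sharpening stone, a bar 60 x 24 x 24 mm, 85 g, long along its own x; at the start it lies in a cell of the grey draining tray (cells 80 x 92 mm, tray floor 6 mm thick, with ribs 5 mm high). None if it is not there today
- red_b_c (a point): centre of a red sharpening stone, a bar 60 x 24 x 24 mm, 85 g, long along its own x; at the start it lies in a cell of the grey draining tray (cells 80 x 92 mm, tray floor 6 mm thick, with ribs 5 mm high). None if it is not there today
- white_a_c (a point): centre of a white sharpening stone, a bar 60 x 24 x 24 mm, 85 g, long along its own x; at the start it lies in a cell of the grey draining tray (cells 80 x 92 mm, tray floor 6 mm thick, with ribs 5 mm high). None if it is not there today
- white_b_c (a point): centre of a white sharpening stone, a bar 60 x 24 x 24 mm, 85 g, long along its own x; at the start it lies in a cell of the grey draining tray (cells 80 x 92 mm, tray floor 6 mm thick, with ribs 5 mm high). None if it is not there today
- tray: fixed grey plastic draining tray, 172 (x) x 292 (y) x 11 mm, with 2 x 3 cells; origin at the centre of its underside
- gouge_1: carving gouge with a dark wood handle, 240 mm; not part of the job
- gouge_2: carving gouge with a blue handle, 240 mm; not part of the job
- mallet: round wooden carver's mallet, standing on its head, 235 mm high, 86 mm in diameter; not part of the job
- wax_jar: jar with a dark cap, 60 mm in diameter; not part of the job
- rosette: square carved wooden block 90 x 90 mm; not part of the job
- brush: bench brush; not part of the job
- offcut: wood offcut 120 x 40 x 30 mm; not part of the job
Mind the look-alikes: they are no part of the job. What is shaped like the part that bears red_b_c but pink or yellow is not meant.

How it is judged:
On the way, in this order (a step that is already met when the one before it is completed fails the run):
1. the lid is up, locked on its stay, and let go (value of joint lid above 1.42 rad and value of joint stay above 2.54 rad and contact force between the fingers and lid below 0.2 N), for 0.3 s.
2. every stone present lies released in the compartment of its colour, with the lid still locked up (x of green_a_c in the frame of liner_green between -0.1 and 0.1 m and y of green_a_c in the frame of liner_green between -0.041 and 0.041 m and z of green_a_c in the frame of liner_green between 0 and 0.03 m and contact force between the fingers and green_a below 0.2 N and linear speed of each of green_a, green_b, red_a, red_b, white_a, white_b below 0.02 m/s and x of green_b_c in the frame of liner_green between -0.1 and 0.1 m and y of green_b_c in the frame of liner_green between -0.041 and 0.041 m and z of green_b_c in the frame of liner_green between 0 and 0.03 m and contact force between the fingers and green_b below 0.2 N and x of red_a_c in the frame of liner_red between -0.1 and 0.1 m and y of red_a_c in the frame of liner_red between -0.041 and 0.041 m and z of red_a_c in the frame of liner_red between 0 and 0.03 m and contact force between the fingers and red_a below 0.2 N and x of red_b_c in the frame of liner_red between -0.1 and 0.1 m and y of red_b_c in the frame of liner_red between -0.041 and 0.041 m and z of red_b_c in the frame of liner_red between 0 and 0.03 m and contact force between the fingers and red_b below 0.2 N and x of white_a_c in the frame of liner_white between -0.1 and 0.1 m and y of white_a_c in the frame of liner_white between -0.041 and 0.041 m and z of white_a_c in the frame of liner_white between 0 and 0.03 m and contact force between the fingers and white_a below 0.2 N and x of white_b_c in the frame of liner_white between -0.1 and 0.1 m and y of white_b_c in the frame of liner_white between -0.041 and 0.041 m and z of white_b_c in the frame of liner_white between 0 and 0.03 m and contact force between the fingers and white_b below 0.2 N and value of joint lid above 1.42 rad and value of joint stay above 2.54 rad), for 0.3 s.
3. the stay is broken while the lid is still raised (value of joint stay below 2.2 rad and value of joint lid above 0.7 rad), for 0.05 s.
4. the lid is shut (value of joint lid below 0.04 rad), for 0.2 s.
At the end, for the whole second after the job is handed in: every stone present lies in the compartment lined in its own colour, flat on the floor (centre over the compartment, less than 30 mm above the underside of the liner), released and at rest, and the lid is shut (under 0.04 rad) (x of green_a_c in the frame of liner_green between -0.1 and 0.1 m and y of green_a_c in the frame of liner_green between -0.041 and 0.041 m and z of green_a_c in the frame of liner_green between 0 and 0.03 m and contact force between the fingers and green_a below 0.2 N and linear speed of each of green_a, green_b, red_a, red_b, white_a, white_b below 0.02 m/s and x of green_b_c in the frame of liner_green between -0.1 and 0.1 m and y of green_b_c in the frame of liner_green between -0.041 and 0.041 m and z of green_b_c in the frame of liner_green between 0 and 0.03 m and contact force between the fingers and green_b below 0.2 N and x of red_a_c in the frame of liner_red between -0.1 and 0.1 m and y of red_a_c in the frame of liner_red between -0.041 and 0.041 m and z of red_a_c in the frame of liner_red between 0 and 0.03 m and contact force between the fingers and red_a below 0.2 N and x of red_b_c in the frame of liner_red between -0.1 and 0.1 m and y of red_b_c in the frame of liner_red between -0.041 and 0.041 m and z of red_b_c in the frame of liner_red between 0 and 0.03 m and contact force between the fingers and red_b below 0.2 N and x of white_a_c in the frame of liner_white between -0.1 and 0.1 m and y of white_a_c in the frame of liner_white between -0.041 and 0.041 m and z of white_a_c in the frame of liner_white between 0 and 0.03 m and contact force between the fingers and white_a below 0.2 N and x of white_b_c in the frame of liner_white between -0.1 and 0.1 m and y of white_b_c in the frame of liner_white between -0.041 and 0.041 m and z of white_b_c in the frame of liner_white between 0 and 0.03 m and contact force between the fingers and white_b below 0.2 N and value of joint lid below 0.04 rad); the robot touches nothing.
It fails at once if the lid drops or slams (falls faster than 1.5 rad/s) (velocity of joint lid below -1.5 rad/s).
It fails at once if another thing on the bench is moved more than 4 cm (distance of any of gouge_1, gouge_2, mallet, wax_jar, rosette, brush, offcut from where it was at the start of the episode above 0.04 m).
Of green_a, green_b, red_a, red_b, white_a, white_b only 3 to 5 are there at a start; the rules pass over those that are not, and their reading is None.
At some moment in a run one of green_a, green_b, red_a, red_b, white_a, white_b may be knocked a few centimetres aside while the robot is not near it.
It also fails if it takes over 210 s, if anything falls off the work surface, if the arm or the gripper's body presses on something with over 40 N, if the wrist force passes 120 N, or if a joint passes its speed limit or range.

## Robot

A 7-joint arm with a two-finger parallel gripper is mounted at the origin on the work surface. World frame = base frame: x ahead of the robot, y to its left, z up, the work surface at z = 0. Lengths are in m, angles in rad, forces in N, time in s.
With the tool pointing down it reaches from about 0.35 to 0.9 m from the base axis. Payload 8.1 kg.
Tool frame: the origin (TCP) lies midway between the tips of the shut fingers; the grasp point (between the pads) lies 19 mm behind it; x points along the fingers, z is the direction in which the jaws open and shut, and the axes are right-handed (so a half turn about x gives the same grasp; the last joint's range is limited). The gripper opens to 92 mm and grips with 3 to 60 N. Pads are 19 mm wide; open, the fingers measure 130 mm over their backs; the gripper's body (75 mm by 190 mm) begins 47 mm behind the grasp point.
Start: joints at [-1.212, 0.434, 0.025, 1.573, -0.012, 1.134, -0.075], TCP at [0.279, 0.56, 0.227] pointing down, gripper open.
Joint ranges: [-2.62, 2.62], [-0.44, 2.09], [-1.27, 1.32], [0.08, 2.57], [-1.32, 4.46], [0.12, 2], [-2.74, 2.74]. Speed limits (rad/s): [2.22, 2.22, 3.01, 3.01, 3.14, 3.14, 3.14].

## Interface

Orientations are given as a rotation vector (axis times angle).
In Python, from cell import arm, optics, finder gives the robot as it stands.
- The arm moves only by the tool send_rows, never from a script. Its argument "rows" is a list that holds one entry, the list of rows, each a list of 7 numbers: the shift along the tool's x, y, z in mm, then the turn, a rotation vector about the tool's x, y, z in degrees, then the opening in per cent of the stroke, from 0 (shut) to 100 (fully open). A call has exactly 8 rows; each row is the pose to reach, as a shift and turn from the pose commanded when the call began, along the tool's axes at that moment; what a row does not reach only later rows make up. A row lasts 1/10 s, in which the tool goes at most 50 mm and 8.59 degrees, less where a joint would pass 70% of its speed; a pose out of reach is approached as far as the arm can. A call with a gripper value outside its range is refused whole. The fingers move at their own pace and stop on an object; "grip_force" is the grip in N (left out, the last holds). Time passes only in rows, so rows that repeat a pose let the fingers close, or fill a call up. It gives the time, the measured TCP pose, the force and the opening at its end, in the units of the state.
- arm.observe(): the state, without advancing time (a new reading comes with each control period).
- optics.get_image(name): name is "scene" or "top" or "wrist"; returns (picture, depth): 420x560x3 uint8, red, green, blue; 420x560 float32, m along the optical axis (not along the pixel's ray), 0 where there is no reading.
- optics.get_calibration(name): a dict with "camera_matrix" (3x3 intrinsics, pixels), "position" and "orientation" of the camera in the world; the wrist camera has in their place "T_tool_cam" (4x4, takes a point from camera to tool coordinates, whose origin is the TCP and whose axes are the tool frame's). Camera axes: x right, y up, looking along -z (the intrinsics and any distortion apply to the point x, -y, -z); pixel columns grow to the right and rows downward; lengths in m; the calibration is good to about 2 mm. A picture is of the moment at which its call begins: read the wrist's pose just before it. get_calibration takes no time and is no camera call.
- arm.sign_off(): hands the job in, once; it reports no verdict.
Trained networks look in the newest picture that a camera, given by its name, has taken for a name from the list of things; names that differ only in an ending like _2 or _b are one class to them, and where a whole thing is asked for, a point or a joint stands for the part that bears it (a point fixed in the world has none). Each returns a list of dicts, best first, with "confidence" (0 to 1); they miss things now and then, are a little off and sometimes report something else, mostly with a low value. They report only what shows in the picture. A call takes as long as a camera call. They do not tell look-alikes from the thing itself.
- finder.search_frame(camera, thing): "bbox" ([left, top, width, height] in pixels, round what is visible of it).
- finder.regions_of(camera, thing): "region" (420x560 bool, what is visible of it) and "bbox" ([left, top, width, height] in pixels, round what is visible of it).
- finder.place_of(camera, thing): "xy" ([column, row] in pixels: a listed point, or the origin of a listed thing).
The state is a dict: "clock": time; "joints": joint angles; "dq": joint speeds; "joint_efforts": joint torques, N m; "position": TCP position; "ee_rot": TCP orientation; "force": force on the tool from outside, world axes, zero at the start; "ft_torque": the same for the moment, N m; "width": opening from 0.0 (shut) to 1.0 (fully open).
Only numpy, scipy, OpenCV 4.12 (cv2) and the standard library are available. Lean on these libraries where they do the work, as an engineer would, in place of code of your own. Each camera call takes 0.05 s, during which the arm holds its last target.

## Working session

There is one attempt and no reset: what is moved stays moved. The work goes in short steps, Python scripts to look and compute and a tool call to move; the robot and the scene stay as the last step left them, time stands still between calls to the robot, and variables do not carry over. Pictures are saved under pics/ and viewed, and the job is handed in when it is done.

Besides the shell and the picture viewer there is one more tool, called after "Request:" as name([rows], argument=value, ...), one row to a line, values as JSON. send_rows: Moves the arm, as the interface text tells. Its arguments: {"type":"object","properties":{"rows":{"type":"array"},"grip_force":{"type":"number"}},"required":["rows"]}

```bash
ls; mkdir -p pics
python3 - <<'E'
from cell import arm, optics, finder
import cv2,numpy as np
print(arm.observe())
for c in ["scene","top","wrist"]:
    p,d=optics.get_image(c); cv2.imwrite(f"pics/{c}0.png",p[:,:,::-1]); np.save(f"pics/{c}0.npy",d)
    print(c,optics.get_calibration(c))
E
```

```text
pics
{'clock': 0.0, 'joints': array([-1.21155823,  0.43522624,  0.02496925,  1.5740733 , -0.01156023,
        1.13401089, -0.07505934]), 'dq': array([-4.93486371e-04, -9.21488738e-05,  1.49714333e-04,  8.49485974e-04,
       -1.08641761e-03, -8.60256017e-04, -1.39004062e-03]), 'joint_efforts': array([ 1.15028459e-03, -6.67854238e+01,  9.86187011e-01, -3.14474702e+01,
       -6.02759072e-02,  4.23740828e-02,  1.86851898e-04]), 'position': array([0.27833277, 0.55904059, 0.22595213]), 'ee_rot': array([-0.86359528,  1.39424158,  0.86199933]), 'force': array([-0.17211211, -0.1659007 , -0.39099416]), 'ft_torque': array([ 0.03213609, -0.02238496,  0.03220496]), 'width': 1.00354212583618}
scene {'camera_matrix': array([[485.88497232,   0.        , 273.00693808],
       [  0.        , 485.88497232, 209.70089335],
       [  0.        ,   0.        ,   1.        ]]), 'position': array([1.19500659, 0.88291778, 1.48277216]), 'orientation': array([0.27879741, 0.83345331, 2.40022278])}
top {'camera_matrix': array([[402.06604815,   0.        , 285.28117569],
       [  0.        , 402.06604815, 206.4844878 ],
       [  0.        ,   0.        ,   1.        ]]), 'position': array([ 0.41738233, -0.01263372,  1.19822989]), 'orientation': array([ 0.10528442, -0.07404623, -1.59826647])}
wrist {'camera_matrix': array([[344.53939664,   0.        , 281.38014306],
       [  0.        , 344.53939664, 211.43428328],
       [  0.        ,   0.        ,   1.        ]]), 'T_tool_cam': array([[ 3.42673663e-04,  2.69472080e-01, -9.63008142e-01,
        -1.57083589e-01],
       [ 3.01516957e-04,  9.63008127e-01,  2.69472183e-01,
         7.26523281e-02],
       [ 9.99999896e-01, -3.82704304e-04,  2.48747121e-04,
         1.37335434e-03],
       [ 0.00000000e+00,  0.00000000e+00,  0.00000000e+00,
         1.00000000e+00]])}
```

View pics/scene0.png

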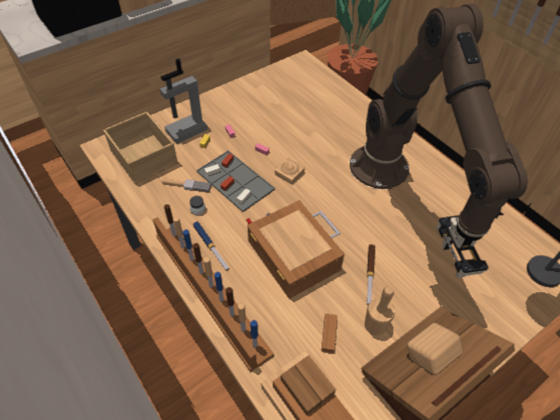

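View pics/top0.png

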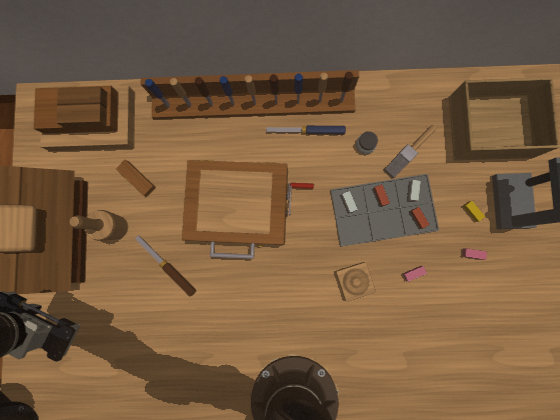

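View pics/wrist0.png

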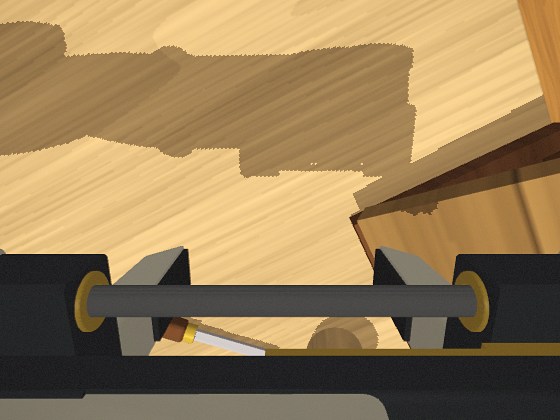

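```bash
cat > h.py <<'E'
import numpy as np, cv2
from scipy.spatial.transform import Rotation as R
from cell import arm, optics, finder
def cam(name, st=None):
    c=optics.get_calibration(name); K=c['camera_matrix']
    if name=='wrist':
        st=st or arm.observe()
        T=np.eye(4);T[:3,:3]=R.from_rotvec(st['ee_rot']).as_matrix();T[:3,3]=st['position']
        T=T@c['T_tool_cam']
    else:
        T=np.eye(4);T[:3,:3]=R.from_rotvec(c['orientation']).as_matrix();T[:3,3]=c['position']
    return K,T
def cloud(d,K,T):
    v,u=np.mgrid[:d.shape[0],:d.shape[1]]
    P=np.stack([(u-K[0,2])/K[0,0]*d,-(v-K[1,2])/K[1,1]*d,-d],-1)
    return P@T[:3,:3].T+T[:3,3]
def ray_z(uv,z,K,T):
    r=T[:3,:3]@np.array([(uv[0]-K[0,2])/K[0,0],-(uv[1]-K[1,2])/K[1,1],-1]);o=T[:3,3]
    return o+r*(z-o[2])/r[2]
def proj(p,K,T):
    q=T[:3,:3].T@(np.asarray(p)-T[:3,3]); return np.array([K[0,0]*q[0]/-q[2]+K[0,2],K[1,1]*-q[1]/-q[2]+K[1,2]])
def shot(name,tag):
    st=arm.observe(); p,d=optics.get_image(name); cv2.imwrite(f"pics/{tag}.png",p[:,:,::-1])
    K,T=cam(name,st); return p,d,K,T,cloud(d,K,T)
E
python3 - <<'E'
from h import *
p,d,K,T,C=shot('top','top1')
Z=C[...,2]
print('table z',np.median(Z[250:260,300:330]))
u0,v0,u1,v1=175,150,300,265
m=np.zeros(d.shape,bool); m[v0:v1,u0:u1]=(np.abs(Z[v0:v1,u0:u1]-0.104)<0.008)
n,l,s,ce=cv2.connectedComponentsWithStats(m.astype(np.uint8))
for i in range(1,n):
    if s[i,4]>30:
        P=C[l==i]; print(s[i],P.mean(0),cv2.minAreaRect(P[:,:2].astype(np.float32)*1000))
def show(pt,r=3):
    pass
for uv in [(349,202),(381,195),(415,190),(420,218),(300,185),(232,250)]: print(uv,C[uv[1],uv[0]])
for nm in ['hinge','bar','tab','chest','tray','green_a_c','red_a_c','white_a_c','tab']:
    r=finder.place_of('top',nm); print(nm,[(np.round(x['xy'],1),round(x['confidence'],2)) for x in r])
E
```

```text
table z 0.0004980193835050217
[ 182  160  107   99 8410] [0.55525457 0.14562794 0.105541  ] ((540.6342163085938, 145.0925750732422), (287.2319030761719, 266.7139587402344), 85.45769500732422)
(349, 202) [ 0.55855092 -0.17758373  0.03055385]
(381, 195) [ 0.57647723 -0.27195395  0.02882963]
(415, 190) [ 0.58777653 -0.37083481  0.03117276]
(420, 218) [ 0.50563485 -0.38016342  0.03037633]
(300, 185) [ 0.61369809 -0.03645767  0.02811884]
(232, 250) [0.42929775 0.17080029 0.00244776]
hinge [(array([238.3, 162.6]), 0.85)]
bar [(array([233.3, 255.2]), 0.92)]
tab [(array([313. , 185.3]), 0.56)]
chest [(array([239.1, 206.5]), 0.69)]
tray [(array([381.9, 210.5]), 0.82), (array([348.4, 201.7]), 0.21)]
green_a_c []
red_a_c [(array([418.5, 217. ]), 0.67), (array([115.8, 228.9]), 0.34)]
white_a_c [(array([410.8, 191.2]), 0.72)]
tab [(array([313. , 185.3]), 0.56)]
```

Run:
```python
import cv2
p=cv2.imread('pics/top0.png')
cv2.imwrite('pics/a.png',cv2.resize(p[140:280,170:340],None,fx=4.5,fy=4.2,interpolation=cv2.INTER_CUBIC))
cv2.imwrite('pics/b.png',cv2.resize(p[160:260,320:450],None,fx=6,fy=6,interpolation=cv2.INTER_CUBIC))
```

```text
(no output)
```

View pics/a.png

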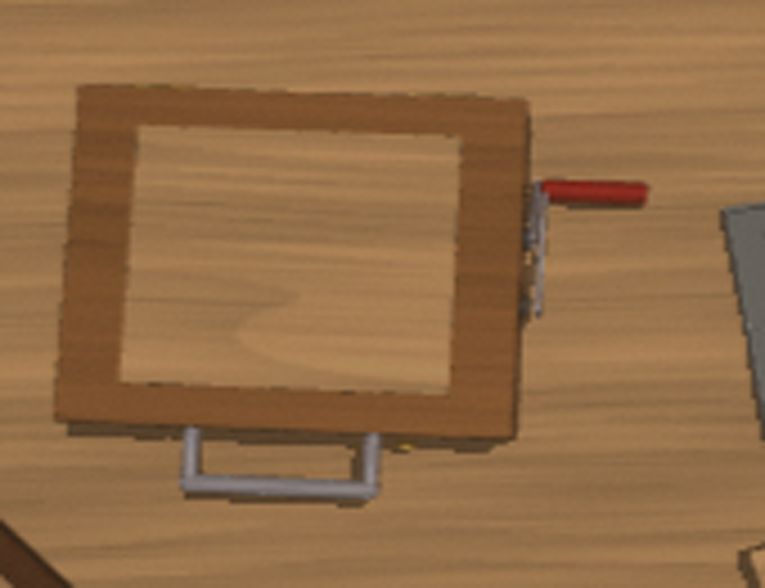

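View pics/b.png

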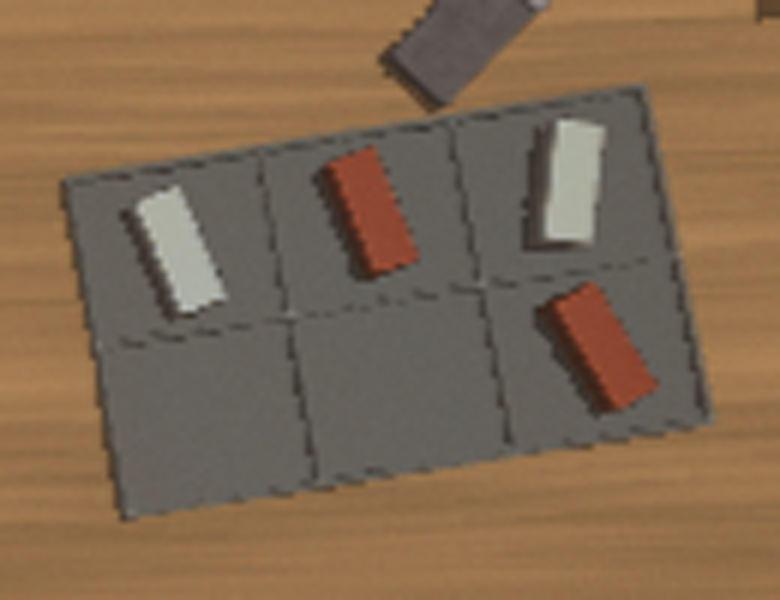

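```bash
python3 - <<'E'
from h import *
K,T=cam('top')
f=lambda u,v,z: ray_z((170+u/4.5,140+v/4.2),z,K,T)
c=[f(*q,.104) for q in [(79,86),(527,99),(516,438),(56,418)]]
for x in c: print(np.round(x,4))
print('bar',f(185,487,.097),f(376,491,.097))
print('sides',[np.linalg.norm(c[i]-c[(i+1)%4]) for i in range(4)])
for i in range(4): e=c[(i+1)%4]-c[i]; print(np.degrees(np.arctan2(e[1],e[0])))
print('ctr',sum(c)/4)
E
python3 - <<'E'
from h import *
p,d,K,T,C=shot('scene','scene1')
print(C[120:130,300:310,2].mean())
for nm in ['hinge','bar','tab','tray','red_a_c','white_a_c','green_a_c']:
    r=finder.place_of('scene',nm); print(nm,[(np.round(x['xy'],1),round(x['confidence'],2)) for x in r])
cv2.imwrite('pics/c.png',cv2.resize(p[190:310,230:370],None,fx=5,fy=5,interpolation=cv2.INTER_CUBIC)[:,:,::-1])
E
```

```text
[0.6802 0.2763 0.104 ]
[ 0.6622 -0.0012  0.104 ]
[0.4396 0.0119 0.104 ]
[0.4606 0.2905 0.104 ]
bar [0.41381944 0.21368425 0.097     ] [0.40799518 0.0976896  0.097     ]
sides [np.float64(0.2780521987289379), np.float64(0.22299595638166683), np.float64(0.27937192731760724), np.float64(0.22010870192971183)]
-93.70365428354606
176.65186694334227
85.7050720284074
-3.6831338294373275
ctr [0.5606607  0.14437355 0.104     ]
0.014491830861053828
hinge [(array([269.1, 255.7]), 0.96), (array([225.4, 184.2]), 0.22)]
bar [(array([327.8, 222.4]), 0.94)]
tab [(array([327.4, 219.8]), 0.75), (array([234. , 178.1]), 0.69), (array([248.6, 220.5]), 0.38)]
tray [(array([234.7, 179.5]), 0.93)]
red_a_c [(array([229.5, 163.4]), 0.69), (array([330.7, 221.3]), 0.63)]
white_a_c [(array([328.3, 336.8]), 0.71), (array([210.7, 170.4]), 0.63)]
green_a_c [(array([234.8, 179.7]), 0.74), (array([295.2, 256.5]), 0.5)]
```

View pics/c.png

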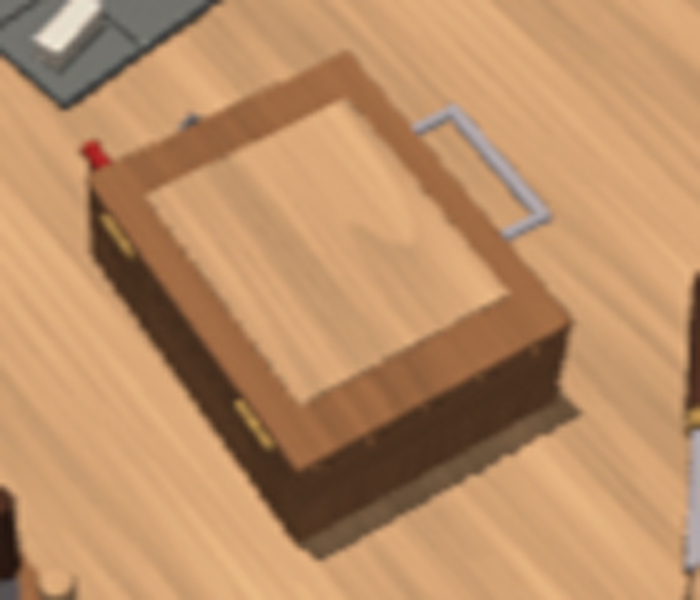

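```bash
cat >> h.py <<'E'
CH=np.array([0.5607,0.1444,0.0]); YAW=np.radians(-3.8)
cx=np.array([np.cos(YAW),np.sin(YAW),0]); cy=np.array([-np.sin(YAW),np.cos(YAW),0])
def chest(x,y,z): return CH+(x*cx+y*cy)/1000+np.array([0,0,z/1000])
def tochest(p): q=np.asarray(p)-CH; return np.array([q@cx,q@cy,q[2]])*1000
def delta(pos,zdir,xdir=(0,0,-1)):
    """zdir: heading deg of jaw direction in world (sign picked nearest)"""
    st=arm.observe(); R0=R.from_rotvec(st['ee_rot']).as_matrix()
    best=None
    for s in (1,-1):
        a=np.radians(zdir); z=s*np.array([np.cos(a),np.sin(a),0]); x=np.array(xdir,float); x/=np.linalg.norm(x)
        z=z-x*(x@z); z/=np.linalg.norm(z); Rt=np.stack([x,np.cross(z,x),z],1)
        rv=np.degrees(R.from_matrix(R0.T@Rt).as_rotvec())
        o=(np.round((R0.T@(np.asarray(pos)-st['position']))*1000,1),np.round(rv,1))
        if best is None or s==1: best=best or []
        best.append(o)
    best.sort(key=lambda o:np.linalg.norm(o[1]))
    return best
def stat():
    st=arm.observe(); Rm=R.from_rotvec(st['ee_rot']).as_matrix()
    print('t',round(st['clock'],2),'pos',np.round(st['position'],4),'x',np.round(Rm[:,0],3),'z',np.round(Rm[:,2],3),'F',np.round(st['force'],1),'w',round(st['width'],3),'q',np.round(st['joints'],2))
    return st
E
python3 - <<'E'
from h import *
stat()
print(chest(-148,0,97))
print(delta(chest(-148,0,180),-3.8))
from scipy.optimize import fsolve
# upper pivot on lid (r,a): pos = hinge + r*(-cos(th+a), sin(th+a)); hinge rel (110,90)
def up(r,a,th): return np.array([110-r*np.cos(th+a),90+r*np.sin(th+a)])
L=np.array([-20,50])
D=lambda phi:184*np.sin((np.pi-2.46+phi)/2)
for g in [(100,0),(130,0.2),(60,0.3),(150,-.3)]:
    s=fsolve(lambda q:[np.linalg.norm(up(*q,1.5)-L)-184,np.linalg.norm(up(*q,0)-L)-D(0)],g); print(s,up(*s,0),up(*s,1.5),[np.linalg.norm(up(*s,1.5)-L),np.linalg.norm(up(*s,0)-L)])
    from scipy.optimize import brentq
    for phi in (2.2,2.0,1.8,1.5,1.):
        try: print(phi,brentq(lambda t:np.linalg.norm(up(*s,t)-L)-D(phi),0.3,1.5))
        except Exception as e: print(phi,e)
E
```

```text
t 1.05 pos [0.2785 0.5595 0.2268] x [ 0.  0. -1.] z [0.446 0.895 0.   ] F [ 0.7 -0.  -0.1] w 1.0 q [-1.21  0.43  0.02  1.57 -0.01  1.13 -0.08]
[0.41302538 0.15420854 0.097     ]
[(array([  46.8, -301. , -302.9]), array([67.3,  0. , -0. ])), (array([  46.8, -301. , -302.9]), array([-112.7,    0. ,    0. ]))]
[9.00401746e+01 7.27427518e-02] [20.19794457 96.54399524] [110.17525634 180.04000399] [np.float64(183.99999999999937), np.float64(61.4997417909077)]
2.2 1.47577068438048
2.0 1.425579680256334
1.8 1.3509372527759769
1.5 1.2007514183664962
1.0 0.8751364601462807
[9.00401746e+01 7.27427518e-02] [20.19794457 96.54399524] [110.17525634 180.04000399] [np.float64(184.00000000002842), np.float64(61.4997417910453)]
2.2 1.4757706843799976
2.0 1.4255796802557998
1.8 1.3509372527753705
1.5 1.2007514183657582
1.0 0.8751364601452927
[9.00401746e+01 7.27427518e-02] [20.19794457 96.54399524] [110.17525634 180.04000399] [np.float64(183.99999999998954), np.float64(61.499741790921384)]
2.2 1.4757706843806286
2.0 1.4255796802564704
1.8 1.3509372527760963
1.5 1.200751418366584
1.0 0.875136460146309
[179.29936327  -0.57917676] [-40.0580618   -8.13684199] [  1.49430473 232.74023877] [np.float64(184.0000000001182), np.float64(61.49974179021257)]
2.2 1.4875468241193242
2.0 1.4612899582913128
1.8 1.4211465089828277
1.5 1.3367456191967708
1.0 1.1399716550482017
```

Run:
```python
from h import *
K,T=cam('top')
for uv in [(110,228),(75,222),(97,226)]: print(ray_z(uv,.05,K,T),ray_z(uv,.23,K,T))
d=np.load('pics/top0.npy');C=cloud(d,K,T)
for uv in [(75,222),(85,224),(100,226),(110,228),(120,232)]:print(uv,C[uv[1],uv[0]])
```

```text
[0.50191164 0.51552115 0.05      ] [0.48866057 0.43272599 0.23      ]
[0.5223218  0.61815308 0.05      ] [0.50587117 0.51926903 0.23      ]
[0.50881383 0.5535387  0.05      ] [0.49448075 0.4647838  0.23      ]
(75, 222) [0.50505324 0.51435247 0.23894969]
(85, 224) [0.50184304 0.50425366 0.21129793]
(100, 226) [0.50202189 0.50484732 0.13227644]
(110, 228) [0.49747102 0.48777535 0.11032049]
(120, 232) [0.48917025 0.48379647 0.05555455]
```

Request:
send_rows([
  [[47,-301,-303,67.3,0,0,28],[47,-301,-303,67.3,0,0,28],[47,-301,-303,67.3,0,0,28],[47,-301,-303,67.3,0,0,28],[47,-301,-303,67.3,0,0,28],[47,-301,-303,67.3,0,0,28],[47,-301,-303,67.3,0,0,28],[47,-301,-303,67.3,0,0,28]],
], grip_force=20)

```text
clock: 1.85
position: [0.4041, 0.1804, 0.1832]
ee_rot: [0.057, 1.569, -0.055]
force: [0.9, -0.2, -0.4]
width: 0.351
```

Run:
```python
from h import *
stat()
print(delta(chest(-148,0,140),-3.8)[0])
```

```text
t 1.85 pos [0.4041 0.1804 0.1832] x [ 0.001  0.001 -1.   ] z [ 0.997 -0.071  0.001] F [ 0.9 -0.2 -0.4] w 0.351 q [-0.87  0.18  0.39  2.08 -0.09  0.89 -0.51]
(array([ 43.1, -25.5,  10.8]), array([-0.3,  0. , -0.1]))
```

Request:
send_rows([
  [[43,-25,11,-0.3,0,0,27],[43,-25,11,-0.3,0,0,27],[43,-25,11,-0.3,0,0,27],[43,-25,11,-0.3,0,0,27],[43,-25,11,-0.3,0,0,27],[43,-25,11,-0.3,0,0,27],[43,-25,11,-0.3,0,0,27],[43,-25,11,-0.3,0,0,27]],
])

```text
clock: 2.65
position: [0.413, 0.1569, 0.1402]
ee_rot: [0.047, 1.57, -0.047]
force: [0.1, -0.3, -0.2]
width: 0.271
```

Run:
```python
from h import *
stat()
p,d,K,T,C=shot('wrist','w2')
for nm in ['bar','hinge']:
    r=finder.place_of('wrist',nm); print(nm,[(np.round(x['xy'],1),round(x['confidence'],2),ray_z(x['xy'],.097,K,T)) for x in r])
```

```text
t 2.65 pos [0.413  0.1569 0.1402] x [ 0.  0. -1.] z [ 0.998 -0.06   0.   ] F [ 0.1 -0.3 -0.2] w 0.271 q [-0.81  0.25  0.39  2.13 -0.13  0.78 -0.39]
bar [(array([284. , 235.6]), 0.65, array([0.41518312, 0.15902373, 0.097     ]))]
hinge []
```

View pics/w2.png

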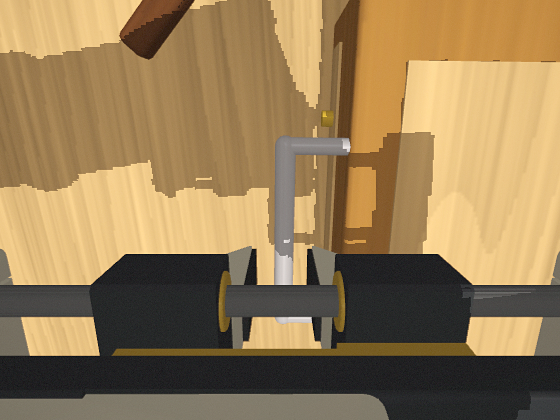

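Request:
send_rows([
  [[20,1,1,0,0,0,27],[40,1,1,0,0,0,27],[62,2,1,0,0,0,27],[62,2,1,0,0,0,27],[62,2,1,0,0,0,0],[62,2,1,0,0,0,0],[62,2,1,0,0,0,0],[62,2,1,0,0,0,0]],
], grip_force=25)

```text
clock: 3.6
position: [0.4147, 0.1586, 0.0788]
ee_rot: [0.048, 1.569, -0.047]
force: [-0.1, -1.4, 6.3]
width: 0.117
```

Run:
```python
from h import *
st=stat()
# arc in tool coordinates
Rm=R.from_rotvec(st['ee_rot']).as_matrix()
H=chest(110,0,90); 
g=st['position']+0.019*Rm[:,0]; print('grasp',tochest(g))
r=np.hypot(*( (tochest(g)-[110,0,90])[[0,2]])); print(r)
for th in np.linspace(0,1.53,33):
    # keep radius 258
    a=th+7/258
    t=chest(110-258*np.cos(a),tochest(g)[1],90+258*np.sin(a))
    t0=chest(110-258*np.cos(7/258),tochest(g)[1],97)
    print(round(th,3),np.round(Rm.T@(t-t0)*1000,0))
```

```text
t 3.6 pos [0.4147 0.1586 0.0788] x [ 0.001  0.001 -1.   ] z [ 0.998 -0.061  0.001] F [-0.1 -1.4  6.3] w 0.117 q [-0.76  0.36  0.35  2.19 -0.21  0.62 -0.32]
grasp [-146.64409224    4.5488779    59.82627087]
258.41177220054345
0.0 [ 0. -0. -0.]
0.048 [-12.   0.   1.]
0.096 [-25.   0.   2.]
0.143 [-37.   0.   4.]
0.191 [-49.   0.   6.]
0.239 [-61.   0.   9.]
0.287 [-73.   0.  13.]
0.335 [-84.  -0.  17.]
0.382 [-96.  -0.  21.]
0.43 [-107.   -0.   27.]
0.478 [-118.   -0.   32.]
0.526 [-128.   -0.   39.]
0.574 [-139.   -0.   45.]
0.622 [-149.   -0.   53.]
0.669 [-158.   -0.   60.]
0.717 [-168.   -0.   68.]
0.765 [-177.   -0.   77.]
0.813 [-185.   -0.   86.]
0.861 [-193.   -0.   95.]
0.908 [-201.   -0.  105.]
0.956 [-208.   -0.  115.]
1.004 [-214.   -0.  126.]
1.052 [-220.   -1.  136.]
1.1 [-226.   -1.  147.]
1.148 [-231.   -1.  159.]
1.195 [-235.   -1.  170.]
1.243 [-239.   -1.  182.]
1.291 [-243.   -1.  194.]
1.339 [-245.   -1.  206.]
1.387 [-248.   -1.  218.]
1.434 [-249.   -1.  230.]
1.482 [-250.   -1.  242.]
1.53 [-251.   -1.  255.]
```

Request:
send_rows([
  [[-12,0,1,0,0,0,0],[-25,0,2,0,0,0,0],[-37,0,4,0,0,0,0],[-49,0,6,0,0,0,0],[-61,0,9,0,0,0,0],[-73,0,13,0,0,0,0],[-84,0,17,0,0,0,0],[-96,0,21,0,0,0,0]],
])

```text
clock: 4.4
position: [0.4348, 0.1571, 0.1744]
ee_rot: [0.047, 1.571, -0.047]
force: [4.5, 0.6, -6.0]
width: 0.121
```

Run:
```python
from h import *
st=stat(); print(tochest(st['position']))
shot('scene','s3')
```

```text
t 4.4 pos [0.4348 0.1571 0.1744] x [-0.  0. -1.] z [ 0.998 -0.06  -0.   ] F [ 4.5  0.6 -6. ] w 0.121 q [-0.8   0.23  0.41  2.05 -0.12  0.88 -0.39]
[-126.45384551    4.34519181  174.36747686]
```

View pics/s3.png

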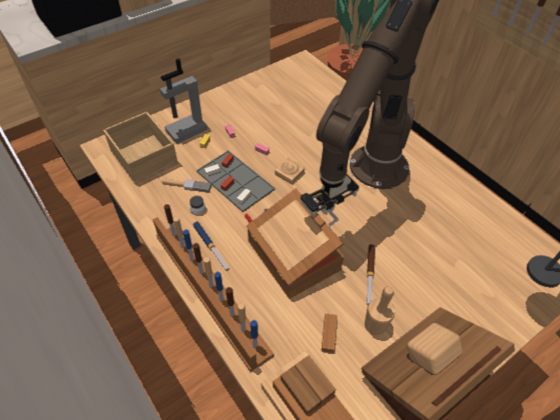

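The lid is rising with the gripper on the bar (bar near 325,215). Continue along the arc.

Request:
send_rows([
  [[-11,0,6,0,0,0,0],[-22,0,11,0,0,0,0],[-32,0,18,0,0,0,0],[-43,0,24,0,0,0,0],[-53,0,32,0,0,0,0],[-62,0,39,0,0,0,0],[-72,0,47,0,0,0,0],[-81,0,56,0,0,0,0]],
])

```text
clock: 5.25
position: [0.487, 0.1535, 0.2553]
ee_rot: [0.046, 1.579, -0.047]
force: [-20.3, -1.4, 15.7]
width: 0.121
```

Request:
send_rows([
  [[-8,0,9,0,0,0,0],[-16,0,18,0,0,0,0],[-24,0,28,0,0,0,0],[-31,0,38,0,0,0,0],[-37,0,49,0,0,0,0],[-43,0,59,0,0,0,0],[-49,0,70,0,0,0,0],[-54,0,82,0,0,0,0]],
])

```text
clock: 6.05
position: [0.5728, 0.1474, 0.3116]
ee_rot: [0.048, 1.57, -0.048]
force: [-9.0, -4.8, 12.7]
width: 0.118
```

Run:
```python
from h import *
st=stat(); g=tochest(st['position'])+[0,0,19]; print(g, np.arctan2(g[2]-90,110-g[0])-7/258, np.hypot(g[2]-90,110-g[0]))
shot('scene','s4')
```

```text
t 6.05 pos [0.5728 0.1474 0.3116] x [ 0.001  0.    -1.   ] z [ 0.998 -0.061  0.001] F [-9.  -4.8 12.7] w 0.118 q [-0.68  0.33  0.47  1.56 -0.16  1.29 -0.25]
[ 11.88584227   3.837917   330.6140009 ] 1.1564815003630384 259.8489664738145
```

View pics/s4.png

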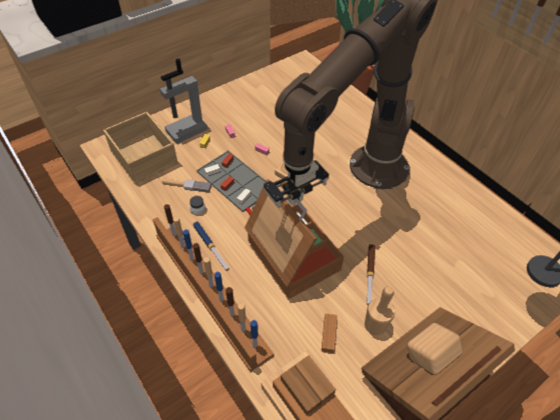

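Request:
send_rows([
  [[-4,0,11,0,0,0,0],[-8,0,23,0,0,0,0],[-12,0,35,0,0,0,0],[-14,0,47,0,0,0,0],[-16,0,59,0,0,0,0],[-17,0,71,0,0,0,0],[-18,0,81,0,0,0,0],[-18,0,86,0,0,0,0]],
])

```text
clock: 6.9
position: [0.6607, 0.1412, 0.3293]
ee_rot: [0.048, 1.566, -0.051]
force: [-1.4, -5.9, 10.5]
width: 0.121
```

Run:
```python
from h import *
st=stat(); g=tochest(st['position'])+[0,0,19]; print(g, np.arctan2(g[2]-90,110-g[0])-7/258, np.hypot(g[2]-90,110-g[0]))
```

```text
t 6.9 pos [0.6607 0.1412 0.3293] x [ 0.004 -0.002 -1.   ] z [ 0.998 -0.063  0.004] F [-1.4 -5.9 10.5] w 0.121 q [-0.58  0.48  0.48  1.3  -0.22  1.4  -0.18]
[ 99.98879426   3.38527129 348.34075936] 1.5049319839654212 258.5346634137887
```

Request:
send_rows([
  [[-1,0,2,0,0,0,0],[-1,0,4,0,0,0,0],[-2,0,6,0,0,0,0],[-2,0,7,0,0,0,0],[-2,0,7,0,0,0,0],[-2,0,7,0,0,0,0],[-2,0,7,0,0,0,0],[-2,0,7,0,0,0,0]],
])

```text
clock: 7.7
position: [0.6618, 0.1411, 0.3294]
ee_rot: [0.047, 1.578, -0.05]
force: [-21.8, -5.4, 10.5]
width: 0.123
```

Run:
```python
from h import *
st=stat(); g=tochest(st['position'])+[0,0,19]; print(g, np.arctan2(g[2]-90,110-g[0])-7/258, np.hypot(g[2]-90,110-g[0]))
shot('scene','s5');shot('top','t5')
```

```text
t 7.7 pos [0.6618 0.1411 0.3294] x [-0.008 -0.002 -1.   ] z [ 0.998 -0.062 -0.008] F [-21.8  -5.4  10.5] w 0.123 q [-0.57  0.49  0.48  1.28 -0.22  1.42 -0.17]
[101.08286301   3.38633918 348.43030645] 1.509173230751156 258.58410357870764
```

View pics/s5.png

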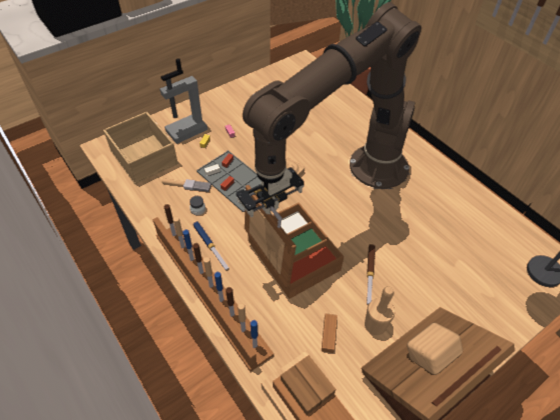

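View pics/t5.png

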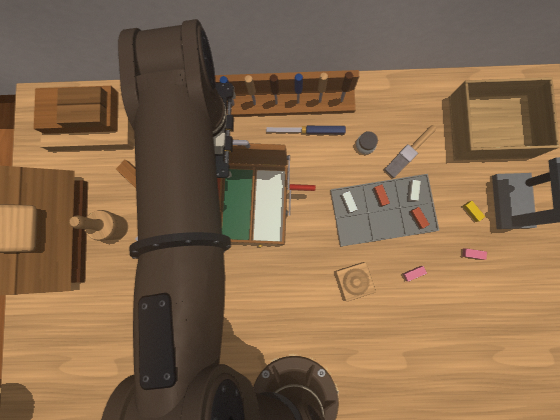

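Request:
send_rows([
  [[0,0,-4,0,0,0,0],[0,0,-5,0,0,0,0],[0,0,-5,0,0,0,35],[0,0,-5,0,0,0,35],[0,0,-5,0,0,0,35],[0,0,-5,0,0,0,35],[-15,0,-5,0,0,0,35],[-35,0,-5,0,0,0,35]],
])

```text
clock: 8.6
position: [0.6602, 0.1437, 0.3634]
ee_rot: [0.047, 1.572, -0.048]
force: [-0.1, 0.6, -0.6]
width: 0.348
```

Request:
send_rows([
  [[-40,0,-5,0,0,0,35],[-60,0,-10,0,0,0,35],[-70,20,-40,0,0,0,35],[-70,50,-80,0,0,0,35],[-70,90,-120,0,0,0,35],[-70,130,-140,0,0,0,35],[-70,170,-160,0,0,0,35],[-70,210,-160,0,0,0,35]],
])

```text
clock: 9.4
position: [0.5109, 0.3658, 0.4354]
ee_rot: [0.047, 1.57, -0.042]
force: [0.7, 0.2, 1.0]
width: 0.348
```

Run:
```python
from h import *
st=stat()
p,d,K,T,C=shot('scene','s6')
p,d,K,T,C=shot('top','t6')
r=finder.place_of('top','tab'); print(r)
r=finder.regions_of('top','tray'); print([(x['bbox'],x['confidence']) for x in r])
```

```text
t 9.4 pos [0.5109 0.3658 0.4354] x [ 0.     0.003 -1.   ] z [ 0.998 -0.057 -0.   ] F [0.7 0.2 1. ] w 0.348 q [-0.97  0.37  0.42  1.21 -0.15  1.6  -0.64]
[{'xy': [309.5, 188.1], 'confidence': 0.8}]
[([331.5, 169.1, 103.3, 77.6], 0.92)]
```

View pics/s6.png

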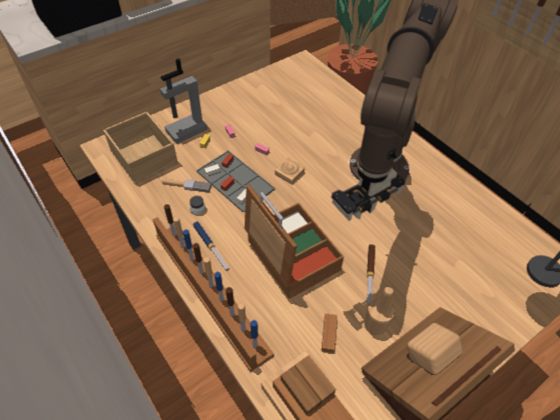

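View pics/t6.png

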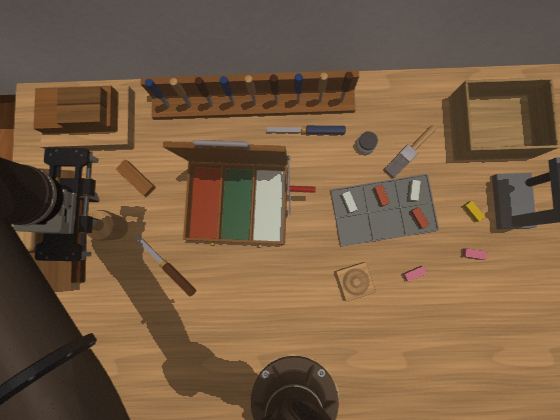

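Run:
```python
from h import *
p,d,K,T,C=shot('top','t7')
hsv=cv2.cvtColor(p,cv2.COLOR_RGB2HSV)
m=((hsv[...,0]<8)|(hsv[...,0]>172))&(hsv[...,1]>140)&(hsv[...,2]>60)
mm=np.zeros_like(m); mm[175:200,286:322]=m[175:200,286:322]
vs,us=np.nonzero(mm)
for u in range(us.min(),us.max()+1):
    q=C[vs[us==u],u]; print(u,len(q),np.round(tochest(np.median(q,0)),0),end=';')
print()
# stones
tray=np.zeros_like(m); tray[170:245,332:437]=1
Z=C[...,2]
wh=(hsv[...,1]<60)&(hsv[...,2]>150)&tray
rd=m&tray
gr=(hsv[...,0]>40)&(hsv[...,0]<90)&(hsv[...,1]>80)&tray
for nm,k in [('w',wh),('r',rd),('g',gr)]:
    n,l,s,ce=cv2.connectedComponentsWithStats(k.astype(np.uint8))
    for i in range(1,n):
        if s[i,4]>30:
            vv,uu=np.nonzero(l==i)
            P=np.array([ray_z((u,v),.030,K,T) for u,v in zip(uu,vv)])
            (c,sz,a)=cv2.minAreaRect((P[:,:2]*1000).astype(np.float32))
            E=np.linalg.eigh(np.cov(P[:,:2].T)); ax=E[1][:,1]
            print(nm,s[i,4],np.round(c,1),np.round(P.mean(0),4),np.round(sz,1),'axis',np.degrees(np.arctan2(ax[1],ax[0])), 'z',np.median(C[l==i][:,2]))
# liners
for nm,k in [('white',(hsv[...,1]<60)&(hsv[...,2]>130)),('red',m),('green',(hsv[...,0]>40)&(hsv[...,0]<90)&(hsv[...,1]>80))]:
    k2=np.zeros_like(m);k2[160:246,186:288]=k[160:246,186:288]
    vv,uu=np.nonzero(k2); print(nm,len(vv),tochest(np.mean([ray_z((u,v),.048,K,T) for u,v in zip(uu,vv)],0)))
```

```text
290 5 [  39. -149.  128.];291 6 [  37. -152.  128.];292 5 [  39. -155.  128.];293 5 [  39. -157.  129.];294 6 [  38. -160.  127.];295 5 [  39. -163.  128.];296 6 [  38. -166.  130.];297 6 [  38. -168.  129.];298 6 [  38. -171.  127.];299 6 [  38. -174.  126.];300 6 [  39. -176.  128.];301 6 [  39. -179.  127.];302 6 [  39. -182.  127.];303 6 [  39. -184.  128.];304 6 [  39. -187.  127.];305 6 [  39. -190.  126.];306 6 [  39. -192.  128.];307 6 [  39. -195.  126.];308 5 [  38. -198.  127.];309 5 [  38. -201.  127.];310 5 [  37. -203.  128.];311 5 [  38. -206.  128.];312 5 [  36. -209.  127.];313 5 [  38. -211.  129.];314 5 [  38. -214.  128.];
w 155 [ 589. -372.] [ 0.5888 -0.3719  0.03  ] [22.4 58.2] axis 169.51970591201302 z 0.030392222417634063
w 153 [ 560.9 -179.9] [ 0.5608 -0.1799  0.03  ] [58.1 22. ] axis -159.42579765704153 z 0.030710563377167155
r 148 [ 576.5 -273.1] [ 0.576  -0.2737  0.03  ] [58.1 23.4] axis -162.4270163385602 z 0.030362611509314852
r 147 [ 507.8 -380.4] [ 0.5087 -0.3806  0.03  ] [57.9 23.6] axis -151.60064042359 z 0.03056021989037827
white 1625 [-12.17706907 -86.77544373  48.        ]
red 1344 [-9.42441778 95.93056007 48.        ]
green 32 [38.532522   26.34388687 48.        ]
```

Run:
```python
from h import *
for p in [(0.42,0.1,0.35),(0.46,-0.15,0.25),(0.561,-0.18,0.13)]: print(delta(p,-69.4)[0])
```

```text
(array([  84. , -267.4,  -77.9]), array([65.9,  0. ,  0. ]))
(array([ 184.3, -514.5,  -22.8]), array([65.9,  0. ,  0. ]))
(array([ 304.3, -538.2,   79.7]), array([65.9,  0. ,  0. ]))
```

Request:
send_rows([
  [[15,-50,-15,0,0,0,42],[30,-95,-35,0,0,0,42],[45,-140,-50,5,0,0,42],[60,-185,-60,13,0,0,42],[75,-230,-70,21,0,0,42],[84,-267,-78,29,0,0,42],[100,-310,-70,37,0,0,42],[118,-350,-60,45,0,0,42]],
])

```text
clock: 10.45
position: [0.432, 0.0138, 0.3163]
ee_rot: [0.669, 1.465, -0.664]
force: [1.7, 0.8, -0.3]
width: 0.417
```

Run:
```python
from h import *
stat()
for p in [(0.46,-0.15,0.25),(0.561,-0.18,0.13)]: print(delta(p,-69.4)[0])
```

```text
t 10.45 pos [0.432  0.0138 0.3163] x [ 0.002  0.002 -1.   ] z [ 0.657 -0.754 -0.   ] F [ 1.7  0.8 -0.3] w 0.417 q [-0.77  0.01  0.64  1.9  -0.01  1.23 -0.98]
(array([ 66. , -86.7, 141.9]), array([20.5, -0.1, -0.2]))
(array([186.1, -30.7, 230.9]), array([20.5, -0.1, -0.2]))
```

Request:
send_rows([
  [[30,-40,60,7,0,0,42],[60,-85,100,14,0,0,42],[66,-87,142,20.5,0,0,42],[95,-70,165,20.5,0,0,42],[130,-50,190,20.5,0,0,42],[160,-40,215,20.5,0,0,42],[186,-31,231,20.5,0,0,42],[186,-31,231,20.5,0,0,42]],
])

```text
clock: 11.25
position: [0.5617, -0.1783, 0.1267]
ee_rot: [0.934, 1.363, -0.94]
force: [-0.4, -0.2, -0.2]
width: 0.417
```

Run:
```python
from h import *
stat()
p,d,K,T,C=shot('wrist','w8')
print(delta((0.561,-0.18,0.011),-69.4)[0])
r=finder.place_of('wrist','white_a_c'); print([(np.round(x['xy'],1),round(x['confidence'],2),ray_z(x['xy'],.018,K,T)) for x in r])
```

```text
t 11.25 pos [ 0.5617 -0.1783  0.1267] x [-0.005 -0.001 -1.   ] z [ 0.356 -0.934 -0.001] F [-0.4 -0.2 -0.2] w 0.417 q [-0.27  0.56  0.72  1.82 -0.44  0.94 -0.56]
(array([117.8,  -0.5,   1.6]), array([ 0.3, -0. ,  0.2]))
[(array([514. , 258.9]), 0.83, array([ 0.59068176, -0.37363562,  0.018     ]))]
```

View pics/w8.png

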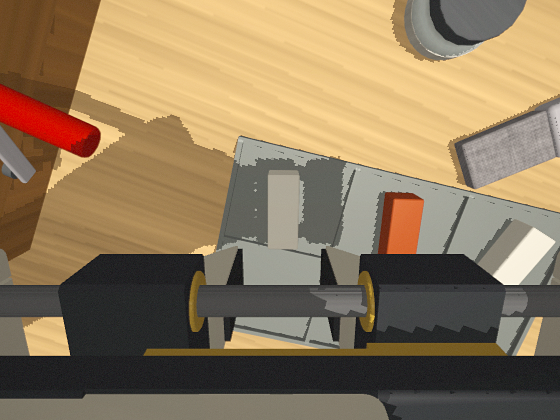

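Request:
send_rows([
  [[40,0,1,0,0,0,42],[80,0,2,0,0,0,42],[100,0,2,0,0,0,42],[116,0,2,0,0,0,42],[116,0,2,0,0,0,42],[116,0,2,0,0,0,0],[116,0,2,0,0,0,0],[116,0,2,0,0,0,0]],
], grip_force=20)

```text
clock: 12.15
position: [0.5643, -0.1786, 0.0156]
ee_rot: [0.935, 1.359, -0.933]
force: [-1.4, 0.2, 7.2]
width: 0.257
```

Request:
send_rows([
  [[0,0,0,0,0,0,0],[-20,0,0,0,0,0,0],[-50,0,0,0,0,0,0],[-100,0,0,0,0,0,0],[-150,0,0,0,0,0,0],[-200,0,0,0,0,0,0],[-240,0,0,0,0,0,0],[-240,0,0,0,0,0,0]],
])

```text
clock: 12.95
position: [0.5657, -0.1801, 0.2604]
ee_rot: [0.937, 1.351, -0.93]
force: [-0.3, -0.2, -0.7]
width: 0.259
```

Run:
```python
from h import *
stat()
p,d,K,T,C=shot('wrist','w9')
for q in [(-30,-140,240),(-65,-92,200),(-65,-92,56)]: print(delta(chest(*q),-3.8)[0])
```

```text
t 12.95 pos [ 0.5657 -0.1801  0.2604] x [ 0.01  -0.002 -1.   ] z [ 0.358 -0.934  0.005] F [-0.3 -0.2 -0.7] w 0.259 q [-0.34  0.42  0.81  1.66 -0.33  1.19 -0.66]
(array([  17. ,   26.4, -189. ]), array([-65.2,   0.3,  -0.2]))
(array([  56.8,   14.5, -247.3]), array([-65.2,   0.3,  -0.2]))
(array([ 200.8,   13.7, -247.8]), array([-65.2,   0.3,  -0.2]))
```

View pics/w9.png

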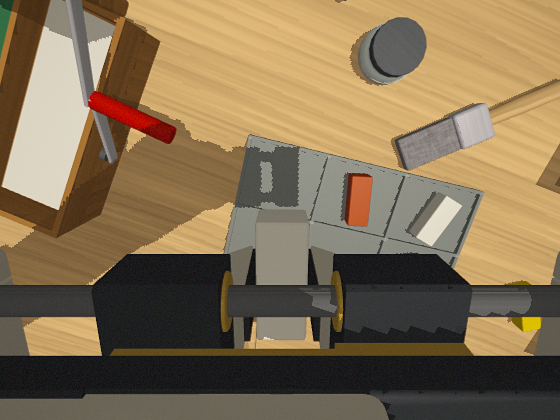

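Run:
```python
from h import *
for q in [(-45,-140,240),(-45,-92,230),(-10,-92,120),(-10,-92,60)]: print(delta(chest(*q),-3.8)[0])
```

```text
(array([  16.9,   12.8, -195.3]), array([-65.2,   0.3,  -0.2]))
(array([  26.9,   32.9, -238.9]), array([-65.2,   0.3,  -0.2]))
(array([ 137.1,   64. , -224.5]), array([-65.2,   0.3,  -0.2]))
(array([ 197.1,   63.7, -224.6]), array([-65.2,   0.3,  -0.2]))
```

Request:
send_rows([
  [[0,-5,-40,-8,0,0,0],[5,-5,-80,-16,0,0,0],[10,0,-120,-24,0,0,0],[14,5,-160,-32,0,0,0],[17,13,-195,-40,0,0,0],[22,23,-220,-48,0,0,0],[27,33,-239,-56,0.2,-0.2,0],[35,45,-235,-65.2,0.3,-0.2,0]],
])

```text
clock: 13.8
position: [0.5194, 0.0613, 0.2179]
ee_rot: [0.052, 1.578, -0.05]
force: [-0.1, -0.3, -0.7]
width: 0.26
```

Run:
```python
from h import *
st=stat(); print(tochest(st['position']))
for q in [(-10,-92,110),(-10,-92,60)]: print(delta(chest(*q),-3.8)[0])
```

```text
t 13.8 pos [0.5194 0.0613 0.2179] x [-0.008  0.002 -1.   ] z [ 0.998 -0.065 -0.008] F [-0.1 -0.3 -0.7] w 0.26 q [-0.61  0.3   0.51  1.86 -0.17  1.04 -0.1 ]
[-35.70590635 -85.6199723  217.8973558 ]
(array([107.7,  -6.6,  26.6]), array([ 0.1, -0.5, -0.1]))
(array([157.7,  -6.7,  27. ]), array([ 0.1, -0.5, -0.1]))
```

Request:
send_rows([
  [[35,-4,15,0,-0.5,0,0],[75,-7,27,0,-0.5,0,0],[110,-7,27,0,-0.5,0,0],[135,-7,27,0,-0.5,0,0],[150,-7,27,0,-0.5,0,0],[157,-7,27,0,-0.5,0,0],[157,-7,27,0,-0.5,0,0],[157,-7,27,0,-0.5,0,0]],
])

```text
clock: 14.6
position: [0.5466, 0.0481, 0.0622]
ee_rot: [0.06, 1.567, -0.06]
force: [0.1, -0.3, -0.9]
width: 0.26
```

Run:
```python
from h import *
st=stat(); print(tochest(st['position']))
shot('wrist','w10')
```

```text
t 14.6 pos [0.5466 0.0481 0.0622] x [ 0.003 -0.    -1.   ] z [ 0.997 -0.076  0.003] F [ 0.1 -0.3 -0.9] w 0.26 q [-0.49  0.53  0.42  1.96 -0.33  0.71  0.05]
[ -7.69458838 -96.99852508  62.24434595]
```

View pics/w10.png

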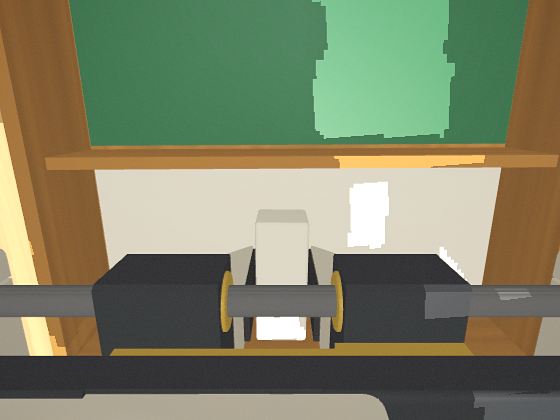

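Request:
send_rows([
  [[3,4,0,0,0,0,0],[3,4,0,0,0,0,0],[3,4,0,0,0,0,36],[3,4,0,0,0,0,36],[3,4,0,0,0,0,36],[-20,4,0,0,0,0,36],[-60,4,-10,0,0,0,36],[-110,4,-30,0,0,0,36]],
])

```text
clock: 15.45
position: [0.5177, 0.054, 0.1685]
ee_rot: [0.059, 1.568, -0.062]
force: [0.7, 1.5, 1.5]
width: 0.359
```

Run:
```python
from h import *
st=stat(); print(tochest(st['position']))
shot('wrist','w11')
W2=(0.589,-0.372); R1=(0.576,-0.2737); R2=(0.508,-0.3805)
print(delta((.5,-.15,.27),-100.5)); print(delta((*W2,.14),-100.5)[0])
```

```text
t 15.45 pos [0.5177 0.054  0.1685] x [ 0.001 -0.002 -1.   ] z [ 0.997 -0.077  0.002] F [0.7 1.5 1.5] w 0.359 q [-0.6   0.35  0.51  1.93 -0.21  0.91 -0.06]
[-36.93967081 -93.05244993 168.54872005]
[(array([ -95. , -204.5,   -1.3]), array([-84. ,   0.5,   0.2])), (array([ -95. , -204.5,   -1.3]), array([96. ,  0.2, -0.5]))]
(array([  35.3, -419.2,  103.8]), array([-84. ,   0.5,   0.2]))
```

View pics/w11.png

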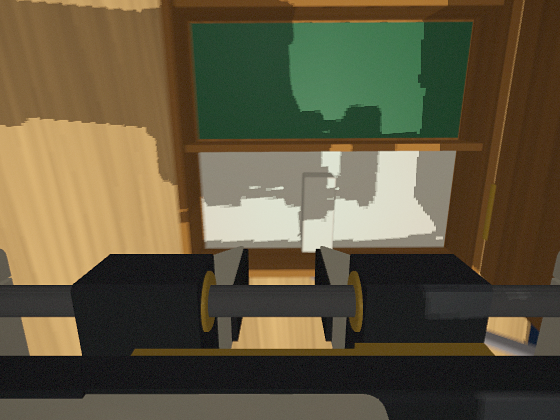

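Request:
send_rows([
  [[-50,-10,-5,0,0,0,42],[-95,-30,-5,8,0,0,42],[-95,-75,-3,16,0,0,42],[-95,-120,0,24,0,0,42],[-95,-165,10,32,0,0,42],[-90,-205,20,40,0,0,42],[-80,-250,35,48,0,0,42],[-70,-295,50,56,0,0,42]],
])

```text
clock: 16.3
position: [0.5455, -0.2451, 0.2384]
ee_rot: [0.825, 1.405, -0.822]
force: [1.9, -0.3, 0.9]
width: 0.417
```

Run:
```python
from h import *
st=stat()
print(delta((0.589,-.372,.12),-100.5)[0])
```

```text
t 16.3 pos [ 0.5455 -0.2451  0.2384] x [ 0.004 -0.    -1.   ] z [ 0.49  -0.872  0.002] F [ 1.9 -0.3  0.9] w 0.417 q [-0.22  0.46  0.82  1.67 -0.36  1.16 -0.37]
(array([118.6, -24.8, 131.7]), array([39.9,  0. , -0.2]))
```

Request:
send_rows([
  [[20,-10,40,8,0,0,42],[40,-20,80,16,0,0,42],[70,-24,110,24,0,0,42],[100,-25,132,32,0,0,42],[118,-25,132,40,0,0,42],[118,-25,132,40,0,0,42],[118,-25,132,40,0,0,42],[118,-25,132,40,0,0,42]],
])

```text
clock: 17.1
position: [0.5896, -0.3707, 0.1222]
ee_rot: [1.34, 1.116, -1.335]
force: [-0.4, -0.6, 0.1]
width: 0.421
```

Run:
```python
from h import *
st=stat()
p,d,K,T,C=shot('wrist','w12')
for nm in ('white_a','red_a'):
  for x in finder.regions_of('wrist',nm):
    vv,uu=np.nonzero(x['region']); 
    k=C[vv,uu][:,2]>.026
    P=C[vv,uu][k]; print(nm,x['confidence'],x['bbox'],np.round(P.mean(0),4),len(P)) if len(P) else 0
print(delta((0.589,-.372,.014),-100.5)[0])
```

```text
t 17.1 pos [ 0.5896 -0.3707  0.1222] x [ 0.005 -0.001 -1.   ] z [-0.176 -0.984  0.   ] F [-0.4 -0.6  0.1] w 0.421 q [-0.01  0.78  0.88  1.55 -0.65  1.12 -0.73]Traceback (most recent call last):
  File "<stdin>", line 5, in <module>
ValueError: it knows: bar, brush, chest, gouge, green_a, green_b, hinge, lid, liner_green, liner_red, liner_white, mallet, offcut, red_a, red_b, rosette, stay, tab, tray, wax_jar, white_a, white_b
```

View pics/w12.png

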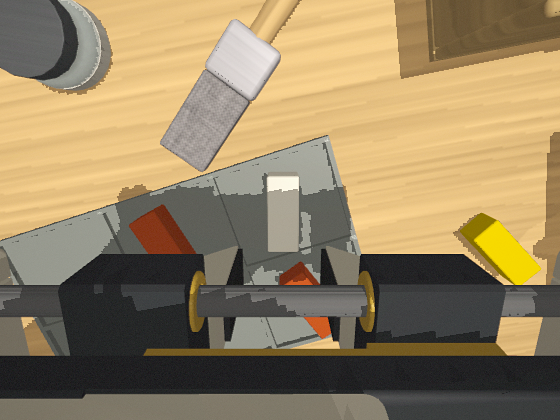

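Request:
send_rows([
  [[40,0,1,0,0,0,42],[75,0,1,0,0,0,42],[95,0,1,0,0,0,42],[108,0,1,0,0,0,42],[108,0,1,0,0,0,42],[108,0,1,0,0,0,0],[108,0,1,0,0,0,0],[108,0,1,0,0,0,0]],
])

```text
clock: 17.95
position: [0.5899, -0.3724, 0.0142]
ee_rot: [1.343, 1.114, -1.338]
force: [-0.3, 0.6, 5.7]
width: 0.26
```

Request:
send_rows([
  [[0,0,0,0,0,0,0],[-20,0,0,0,0,0,0],[-50,0,0,0,0,0,0],[-100,0,0,0,0,0,0],[-150,0,-20,-8,0,0,0],[-200,0,-60,-16,0,0,0],[-240,0,-100,-24,0,0,0],[-245,0,-140,-32,0,0,0]],
])

```text
clock: 18.75
position: [0.6115, -0.2462, 0.259]
ee_rot: [0.925, 1.356, -0.924]
force: [0.5, 0.6, -0.8]
width: 0.26
```

Run:
```python
from h import *
st=stat();print(tochest(st['position']))
for q in [(-65,-140,240),(-65,-92,220),(-63,-92,120),(-63,-92,60)]: print(delta(chest(*q),-3.8)[0])
shot('wrist','w13')
```

```text
t 18.75 pos [ 0.6115 -0.2462  0.259 ] x [ 0.008 -0.004 -1.   ] z [ 0.37  -0.929  0.007] F [ 0.5  0.6 -0.8] w 0.26 q [-0.21  0.56  0.85  1.49 -0.43  1.28 -0.51]
[  76.56998587 -386.35615071  259.02240431]
(array([  17. ,  -21.8, -283.4]), array([-64.5,   0.5,  -0.1]))
(array([  36.9,   -1.2, -326.9]), array([-64.5,   0.5,  -0.1]))
(array([ 136.9,   -0. , -326.7]), array([-64.5,   0.5,  -0.1]))
(array([ 196.9,   -0.4, -327.1]), array([-64.5,   0.5,  -0.1]))
```

View pics/w13.png

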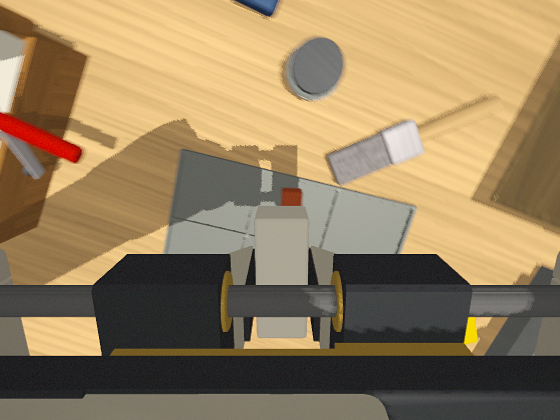

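Request:
send_rows([
  [[3,-15,-45,-8,0,0,0],[6,-28,-90,-16,0,0,0],[10,-34,-135,-24,0,0,0],[13,-34,-180,-32,0,0,0],[17,-30,-225,-40,0.2,0,0],[17,-22,-270,-48,0.3,0,0],[30,-10,-310,-56,0.4,0,0],[37,-1,-327,-64.5,0.5,0,0]],
])

```text
clock: 19.6
position: [0.4891, 0.0635, 0.2164]
ee_rot: [0.051, 1.575, -0.041]
force: [0.2, 0.3, -0.9]
width: 0.26
```

Run:
```python
from h import *
st=stat();print(tochest(st['position']))
for q in [(-63,-92,120),(-63,-92,59)]: print(delta(chest(*q),-3.8)[0])
```

```text
t 19.6 pos [0.4891 0.0635 0.2164] x [-0.004  0.007 -1.   ] z [ 0.998 -0.058 -0.004] F [ 0.2  0.3 -0.9] w 0.26 q [-0.7   0.25  0.58  1.93 -0.17  1.01 -0.11]
[-66.12859428 -85.42970189 216.42908538]
(array([96.4, -7.2,  3.5]), array([ 0.5, -0.3, -0.4]))
(array([157.4,  -7.6,   3.8]), array([ 0.5, -0.3, -0.4]))
```

Request:
send_rows([
  [[35,-5,3,0.5,-0.3,-0.4,0],[75,-7,4,0.5,-0.3,-0.4,0],[110,-7,4,0.5,-0.3,-0.4,0],[135,-7,4,0.5,-0.3,-0.4,0],[150,-7,4,0.5,-0.3,-0.4,0],[156,-7,4,0.5,-0.3,-0.4,0],[156,-7,4,0.5,-0.3,-0.4,0],[156,-7,4,0.5,-0.3,-0.4,0]],
])

```text
clock: 20.4
position: [0.4941, 0.053, 0.061]
ee_rot: [0.058, 1.568, -0.062]
force: [1.0, -0.6, -1.4]
width: 0.258
```

Run:
```python
from h import *
st=stat();print(tochest(st['position']))
```

```text
t 20.4 pos [0.4941 0.053  0.061 ] x [ 0.002 -0.003 -1.   ] z [ 0.997 -0.077  0.003] F [ 1.  -0.6 -1.4] w 0.258 q [-0.57  0.47  0.47  2.09 -0.35  0.65  0.06]
[-60.44550887 -95.58207216  61.02029996]
```

Request:
send_rows([
  [[4,3,-1,0,0,0,0],[4,3,-1,0,0,0,0],[4,3,-1,0,0,0,34],[4,3,-1,0,0,0,34],[4,3,-1,0,0,0,34],[-20,3,-1,0,0,0,34],[-60,3,-5,0,0,0,36],[-110,3,-10,0,0,0,36]],
])

```text
clock: 21.2
position: [0.4823, 0.0568, 0.1699]
ee_rot: [0.057, 1.572, -0.064]
force: [1.5, 0.6, 0.7]
width: 0.357
```

Run:
```python
from h import *
st=stat(); print(tochest(st['position']))
shot('wrist','w14')
print(delta((.576,-.2735,.12),-72.4)[0])
```

```text
t 21.2 pos [0.4823 0.0568 0.1699] x [-0.002 -0.005 -1.   ] z [ 0.997 -0.077 -0.002] F [1.5 0.6 0.7] w 0.357 q [-0.69  0.29  0.59  2.01 -0.2   0.9  -0.08]
[-72.37648683 -92.61594692 169.93626252]
(array([  58.4, -322. ,  115.4]), array([67.9,  0.4, -0.2]))
```

View pics/w14.png

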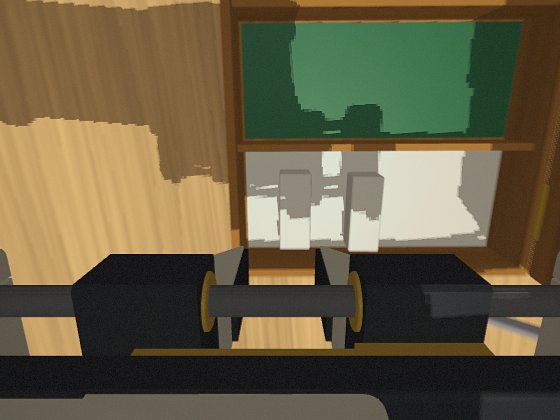

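```bash
cat > stones.py <<'E'
from h import *
def run(tag):
    p,d,K,T,C=shot('top',tag)
    hsv=cv2.cvtColor(p,cv2.COLOR_RGB2HSV)
    m=((hsv[...,0]<8)|(hsv[...,0]>175))&(hsv[...,1]>140)&(hsv[...,2]>60)
    w=(hsv[...,1]<60)&(hsv[...,2]>150)
    for nm,k in [('r',m),('w',w)]:
        k=k.copy(); k[:,:325]=0;k[:150]=0;k[260:]=0
        n,l,s,ce=cv2.connectedComponentsWithStats(k.astype(np.uint8))
        for i in range(1,n):
            if s[i,4]>40:
                vv,uu=np.nonzero(l==i)
                P=np.array([ray_z((u,v),.030,K,T) for u,v in zip(uu,vv)])
                ax=np.linalg.eigh(np.cov(P[:,:2].T))[1][:,1]
                print(nm,s[i],np.round(P.mean(0),4),'axis',round(np.degrees(np.arctan2(ax[1],ax[0]))%180,1))
E
python3 -c "
from stones import *
run('t15')"
```

```text
r [375 185  14  21 147] [ 0.5763 -0.2735  0.03  ] axis 18.7
r [412 207  17  21 145] [ 0.5087 -0.3806  0.03  ] axis 29.0
w [401 150  16  11 116] [ 0.6964 -0.3603  0.03  ] axis 83.6
```

View pics/t15.png

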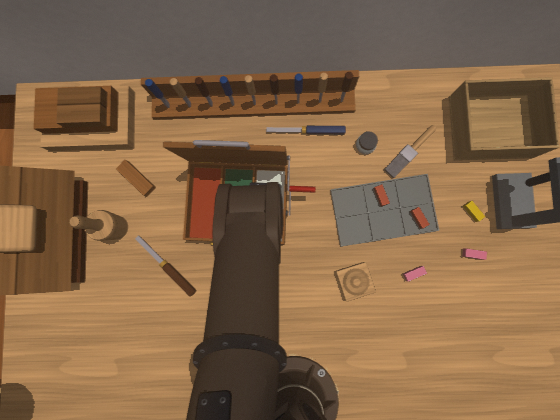

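Request:
send_rows([
  [[-50,-10,0,3,0,0,42],[-70,-50,0,11,0,0,42],[-70,-95,5,19,0,0,42],[-70,-140,15,27,0,0,42],[-70,-185,35,35,0,0,42],[-65,-230,60,43,0,0,42],[-50,-275,85,51,0,0,42],[-20,-315,105,59,0,0,42]],
])

```text
clock: 22.1
position: [0.5632, -0.2607, 0.1962]
ee_rot: [0.862, 1.386, -0.865]
force: [1.2, 1.4, -0.4]
width: 0.418
```

Run:
```python
from h import *
st=stat()
print(delta((.576,-.2735,.12),-71.8)[0])
```

```text
t 22.1 pos [ 0.5632 -0.2607  0.1962] x [ 0.004 -0.004 -1.   ] z [ 0.444 -0.896  0.006] F [ 1.2  1.4 -0.4] w 0.418 q [-0.21  0.56  0.86  1.68 -0.46  1.12 -0.33]
(array([76.3,  5.6, 16.7]), array([ 8.1,  0.3, -0.1]))
```

Request:
send_rows([
  [[40,6,17,8,0,0,42],[76,6,17,8,0,0,42],[76,6,17,8,0,0,42],[76,6,17,8,0,0,42],[76,6,17,8,0,0,42],[76,6,17,8,0,0,42],[76,6,17,8,0,0,42],[76,6,17,8,0,0,42]],
])

```text
clock: 22.9
position: [0.5748, -0.2704, 0.1205]
ee_rot: [0.965, 1.342, -0.966]
force: [-0.3, -0.4, -0.4]
width: 0.419
```

Run:
```python
from h import *
st=stat()
print(delta((.576,-.2735,.014),-71.8)[0])
shot('wrist','w16')
```

```text
t 22.9 pos [ 0.5748 -0.2704  0.1205] x [ 0.002 -0.003 -1.   ] z [ 0.32  -0.947  0.004] F [-0.3 -0.4 -0.4] w 0.419 q [-0.16  0.67  0.83  1.72 -0.57  1.01 -0.38]
(array([106.5,  -0. ,   2.9]), array([ 0.5,  0.2, -0.1]))
```

View pics/w16.png

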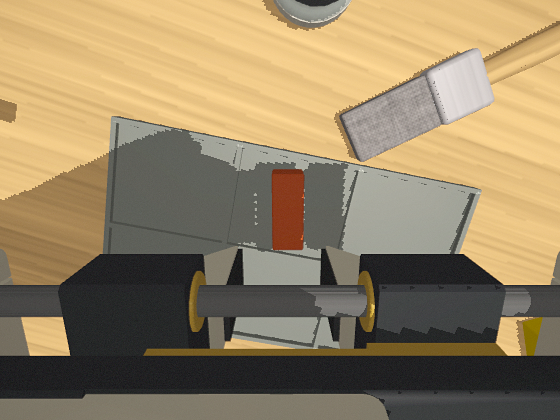

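Request:
send_rows([
  [[40,0,3,0,0,0,42],[75,0,3,0,0,0,42],[95,0,3,0,0,0,42],[106,0,3,0,0,0,42],[106,0,3,0,0,0,42],[106,0,3,0,0,0,0],[106,0,3,0,0,0,0],[106,0,3,0,0,0,0]],
])

```text
clock: 23.75
position: [0.5763, -0.2742, 0.0149]
ee_rot: [0.965, 1.341, -0.967]
force: [-0.5, -0.4, 2.9]
width: 0.258
```

Request:
send_rows([
  [[0,0,0,0,0,0,0],[-20,0,0,0,0,0,0],[-50,0,0,0,0,0,0],[-100,0,0,0,0,0,0],[-150,-20,-15,-6,0,0,0],[-200,-40,-45,-14,0,0,0],[-240,-55,-85,-22,0,0,0],[-245,-65,-125,-30,0,0,0]],
])

```text
clock: 24.55
position: [0.4808, -0.187, 0.2563]
ee_rot: [0.56, 1.49, -0.564]
force: [0.4, 1.0, 0.4]
width: 0.263
```

Run:
```python
from h import *
st=stat();print(tochest(st['position']))
for q in [(-62,-140,240),(-62,0,220),(-50,92,200),(-10,92,120),(-10,92,60)]: print(delta(chest(*q),-3.8)[0])
shot('wrist','w17')
```

```text
t 24.55 pos [ 0.4808 -0.187   0.2563] x [ 0.005 -0.005 -1.   ] z [ 0.752 -0.659  0.007] F [0.4 1.  0.4] w 0.263 q [-0.41  0.28  0.86  1.85 -0.23  1.12 -0.18]
[ -57.76714791 -335.96094572  256.31291405]
(array([  15.5,  153.1, -122.5]), array([-37.4,   0.4,   0.1]))
(array([  34.9,  264.3, -207.7]), array([-37.4,   0.4,   0.1]))
(array([  54.5,  344.6, -254.2]), array([-37.4,   0.4,   0.1]))
(array([ 134.7,  368.9, -223. ]), array([-37.4,   0.4,   0.1]))
(array([ 194.7,  368.9, -223.5]), array([-37.4,   0.4,   0.1]))
```

View pics/w17.png

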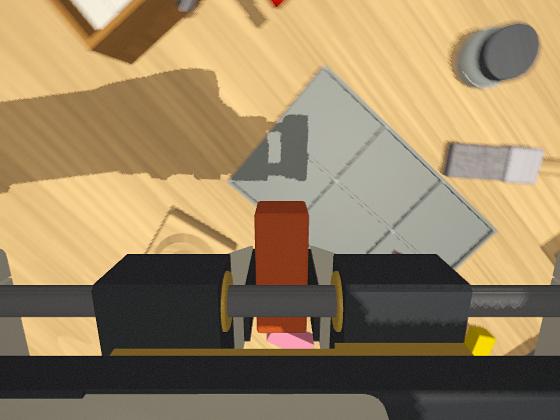

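Red stone held. Carry to the red compartment (+y).

Request:
send_rows([
  [[4,38,-30,-7,0,0,0],[8,76,-60,-14,0,0,0],[12,115,-90,-21,0,0,0],[15,153,-122,-29,0,0,0],[22,190,-150,-37.4,0.4,0,0],[28,227,-180,-37.4,0.4,0,0],[35,264,-208,-37.4,0.4,0,0],[42,300,-230,-37.4,0.4,0,0]],
])

```text
clock: 25.4
position: [0.5057, 0.1942, 0.2103]
ee_rot: [0.054, 1.576, -0.053]
force: [0.5, 0.1, -0.8]
width: 0.259
```

Run:
```python
from h import *
st=stat();print(tochest(st['position']))
for q in [(-40,92,180),(-10,92,120),(-10,92,59)]: print(delta(chest(*q),-3.8)[0])
```

```text
t 25.4 pos [0.5057 0.1942 0.2103] x [-0.006  0.001 -1.   ] z [ 0.998 -0.068 -0.006] F [ 0.5  0.1 -0.8] w 0.259 q [-0.89  0.34  0.57  1.83 -0.21  1.04 -0.31]
[-58.13520685  46.06984728 210.27094671]
(array([30.2, 46. , 18.2]), array([-0.1, -0.3, -0. ]))
(array([90. , 46. , 48.6]), array([-0.1, -0.3, -0. ]))
(array([151. ,  46. ,  48.9]), array([-0.1, -0.3, -0. ]))
```

Request:
send_rows([
  [[10,40,5,0,0,0,0],[35,46,30,0,-0.3,0,0],[75,46,49,0,-0.3,0,0],[110,46,49,0,-0.3,0,0],[135,46,49,0,-0.3,0,0],[149,46,49,0,-0.3,0,0],[149,46,49,0,-0.3,0,0],[149,46,49,0,-0.3,0,0]],
])

```text
clock: 26.2
position: [0.5584, 0.2344, 0.062]
ee_rot: [0.054, 1.569, -0.055]
force: [-0.2, -0.1, 0.1]
width: 0.26
```

Run:
```python
from h import *
st=stat();print(tochest(st['position']))
shot('wrist','w18')
```

```text
t 26.2 pos [0.5584 0.2344 0.062 ] x [ 0.001 -0.    -1.   ] z [ 0.998 -0.069  0.001] F [-0.2 -0.1  0.1] w 0.26 q [-0.8   0.61  0.47  1.82 -0.37  0.79 -0.22]
[-8.30084016 89.60067832 62.00865913]
```

View pics/w18.png

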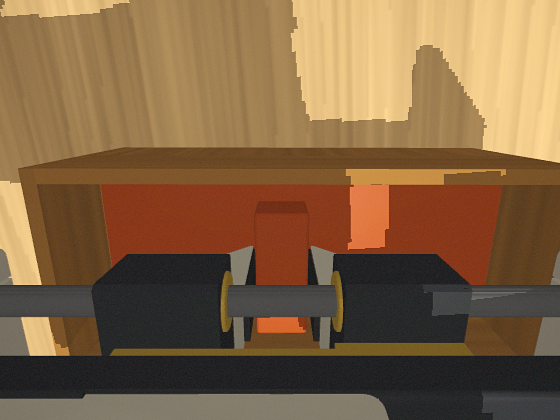

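Request:
send_rows([
  [[4,1,0,0,0,0,0],[4,1,0,0,0,0,0],[4,1,0,0,0,0,36],[4,1,0,0,0,0,36],[4,1,0,0,0,0,36],[-25,1,0,0,0,0,36],[-70,1,-15,0,0,0,42],[-120,1,-50,0,0,0,42]],
])

```text
clock: 27.05
position: [0.5154, 0.2375, 0.1733]
ee_rot: [0.055, 1.569, -0.057]
force: [-0.2, 0.4, 1.2]
width: 0.416
```

Request:
send_rows([
  [[-40,-45,-10,0,0,0,42],[-50,-95,-15,5,0,0,42],[-60,-145,-20,13,0,0,42],[-60,-195,-20,21,0,0,42],[-60,-245,-20,29,0,0,42],[-60,-290,-20,37,0,0,42],[-60,-340,-20,45,0,0,42],[-60,-390,-20,53,0,0,42]],
])

```text
clock: 27.85
position: [0.4674, -0.1442, 0.2326]
ee_rot: [0.779, 1.426, -0.778]
force: [1.8, 0.3, -0.3]
width: 0.423
```

Run:
```python
from h import *
import stones
st=stat();stones.run('t19')
print(delta((.508,-.3805,.12),-61.3)[0])
```

```text
t 27.85 pos [ 0.4674 -0.1442  0.2326] x [ 0.001  0.    -1.   ] z [ 0.541 -0.841  0.   ] F [ 1.8  0.3 -0.3] w 0.423 q [-0.55  0.26  0.93  1.94 -0.24  1.05 -0.51]
w [401 150  17  11 119] [ 0.6963 -0.3606  0.03  ] axis 85.3
(array([114.6, -83.6, 214.9]), array([ 3. ,  0.3, -0. ]))
```

View pics/t19.png

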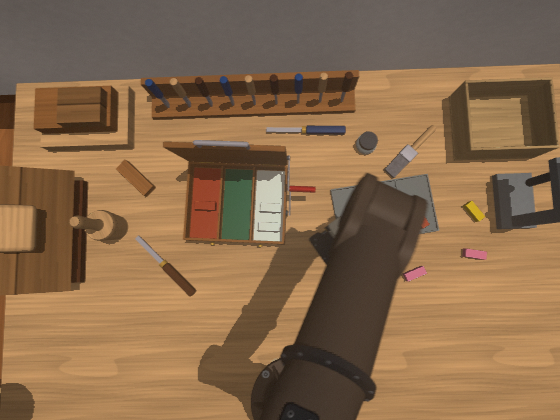

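Request:
send_rows([
  [[20,-15,45,3,0,0,42],[40,-30,90,3,0,0,42],[65,-50,135,3,0,0,42],[90,-70,180,3,0,0,42],[112,-84,215,3,0,0,42],[112,-84,215,3,0,0,42],[112,-84,215,3,0,0,42],[112,-84,215,3,0,0,42]],
])

```text
clock: 28.7
position: [0.5149, -0.3675, 0.1206]
ee_rot: [0.815, 1.413, -0.814]
force: [0.3, 0.7, 0.2]
width: 0.422
```

Run:
```python
from h import *
st=stat()
print(delta((.508,-.3805,.014),-61.3)[0])
shot('wrist','w20')
```

```text
t 28.7 pos [ 0.5149 -0.3675  0.1206] x [ 0.  0. -1.] z [ 0.501 -0.865 -0.   ] F [0.3 0.7 0.2] w 0.422 q [ 0.05  0.65  0.77  1.72 -0.52  1.   -0.04]
(array([106.6, -12.4,   7.8]), array([ 1.4, -0. , -0. ]))
```

View pics/w20.png

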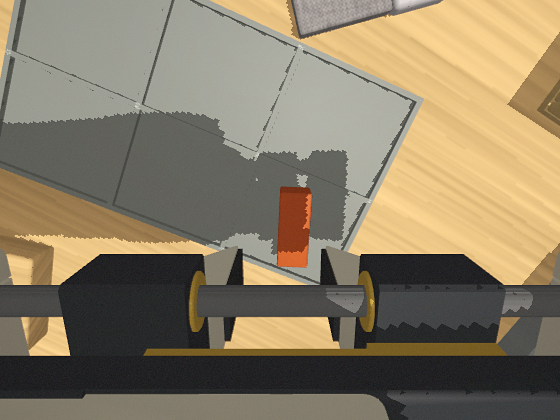

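Request:
send_rows([
  [[20,-12,7,1.4,0,0,42],[60,-12,7,1.4,0,0,42],[90,-12,7,1.4,0,0,40],[105,-12,7,1.4,0,0,40],[105,-12,7,1.4,0,0,40],[105,-12,7,1.4,0,0,0],[105,-12,7,1.4,0,0,0],[105,-12,7,1.4,0,0,0]],
])

```text
clock: 29.55
position: [0.5088, -0.3813, 0.0171]
ee_rot: [0.833, 1.402, -0.833]
force: [-0.2, 1.5, 7.5]
width: 0.261
```

Request:
send_rows([
  [[0,0,0,0,0,0,0],[-20,0,0,0,0,0,0],[-50,0,0,0,0,0,0],[-100,0,0,0,0,0,0],[-150,10,-30,-6,0,0,0],[-200,25,-75,-14,0,0,0],[-235,40,-120,-22,0,0,0],[-240,55,-165,-30,0,0,0]],
])

```text
clock: 30.35
position: [0.4822, -0.2383, 0.2477]
ee_rot: [0.425, 1.524, -0.427]
force: [1.7, 0.5, -0.5]
width: 0.257
```

Run:
```python
from h import *
st=stat();print(tochest(st['position']))
for q in [(-62,-140,240),(-62,0,220),(-62,92,200),(-62,92,59)]: print(delta(chest(*q),-3.8)[0])
shot('wrist','w21')
```

```text
t 30.35 pos [ 0.4822 -0.2383  0.2477] x [ 0.004 -0.003 -1.   ] z [ 0.856 -0.518  0.005] F [ 1.7  0.5 -0.5] w 0.257 q [-0.23  0.32  0.77  1.8  -0.25  1.11  0.09]
[ -52.93078423 -387.05752287  247.66400028]
(array([   7.1,  215.2, -121.7]), array([-27.4,   0.3,   0.1]))
(array([  26.7,  339.5, -186.2]), array([-27.4,   0.3,   0.1]))
(array([  46.5,  421.2, -228.6]), array([-27.4,   0.3,   0.1]))
(array([ 187.5,  421.2, -229.3]), array([-27.4,   0.3,   0.1]))
```

View pics/w21.png

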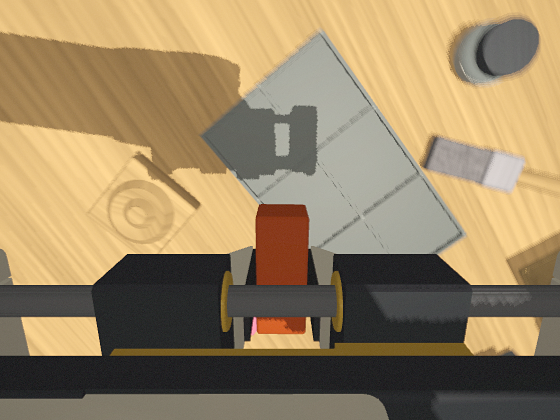

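Request:
send_rows([
  [[2,44,-24,-7,0,0,0],[4,87,-49,-14,0,0,0],[5,130,-73,-21,0,0,0],[6,173,-97,-27.4,0.3,0,0],[7,215,-122,-27.4,0.3,0,0],[12,258,-145,-27.4,0.3,0,0],[18,300,-166,-27.4,0.3,0,0],[26,340,-186,-27.4,0.3,0,0]],
])

```text
clock: 31.2
position: [0.5002, 0.1517, 0.2189]
ee_rot: [0.056, 1.574, -0.053]
force: [1.0, -0.6, -0.8]
width: 0.262
```

Run:
```python
from h import *
st=stat();print(tochest(st['position']))
for q in [(-62,92,200),(-62,92,60)]: print(delta(chest(*q),-3.8)[0])
```

```text
t 31.2 pos [0.5002 0.1517 0.2189] x [-0.004  0.002 -1.   ] z [ 0.998 -0.069 -0.004] F [ 1.  -0.6 -0.8] w 0.262 q [-0.79  0.29  0.51  1.86 -0.17  1.04 -0.28]
[-60.86917643   3.26049528 218.94772526]
(array([19.1, 88.7, -1.3]), array([-0.2, -0.2, -0.1]))
(array([159.1,  88.4,  -0.8]), array([-0.2, -0.2, -0.1]))
```

Request:
send_rows([
  [[5,40,-1,0,-0.2,0,0],[20,84,-1,0,-0.2,0,0],[60,88,-1,0,-0.2,0,0],[100,88,-1,0,-0.2,0,0],[130,88,-1,0,-0.2,0,0],[150,88,-1,0,-0.2,0,0],[157,88,-1,0,-0.2,0,0],[157,88,-1,0,-0.2,0,0]],
])

```text
clock: 32.0
position: [0.5043, 0.2372, 0.0611]
ee_rot: [0.055, 1.572, -0.055]
force: [-0.5, -0.8, -1.3]
width: 0.26
```

Run:
```python
from h import *
st=stat();print(tochest(st['position']))
```

```text
t 32.0 pos [0.5043 0.2372 0.0611] x [-0.002  0.    -1.   ] z [ 0.998 -0.07  -0.002] F [-0.5 -0.8 -1.3] w 0.26 q [-0.82  0.54  0.4   1.94 -0.31  0.72 -0.31]
[-62.42611761  88.87970992  61.07121608]
```

Request:
send_rows([
  [[1,2,0,0,0,0,0],[1,2,0,0,0,0,0],[1,2,0,0,0,0,34],[1,2,0,0,0,0,34],[1,2,0,0,0,0,34],[-25,2,0,0,0,0,34],[-70,0,-10,0,0,0,34],[-120,-20,-20,0,0,0,34]],
])

```text
clock: 32.8
position: [0.4836, 0.2222, 0.1777]
ee_rot: [0.053, 1.573, -0.052]
force: [0.5, -0.0, 0.8]
width: 0.342
```

Run:
```python
from h import *
st=stat();print(tochest(st['position']))
for q in [(-40,0,240),(-60,-150,240),(-10,-195,180)]: print(delta(chest(*q),-3.8)[0])
```

```text
t 32.8 pos [0.4836 0.2222 0.1777] x [-0.003  0.    -1.   ] z [ 0.998 -0.067 -0.003] F [ 0.5 -0.   0.8] w 0.342 q [-0.89  0.35  0.48  1.89 -0.2   0.95 -0.39]
[-82.12328764  72.47600897 177.71941491]
(array([-62.4, -72.4,  42. ]), array([-0. , -0.2, -0. ]))
(array([ -62.4, -222.5,   22. ]), array([-0. , -0.2, -0. ]))
(array([  -2.5, -267.5,   72.2]), array([-0. , -0.2, -0. ]))
```

Run:
```python
from h import *
from scipy.optimize import brentq
r,a=90.04,.0727
up=lambda t:np.array([110-r*np.cos(t+a),90+r*np.sin(t+a)]); L=np.array([-20,50])
D=lambda phi:184*np.sin((np.pi-2.46+phi)/2)
for phi in (2.62,2.54,2.46,2.3,2.2,2.1,2.0,1.9,1.8,1.7,1.6,1.5):
    try:t=brentq(lambda t:np.linalg.norm(up(t)-L)-min(D(phi),184),0.3,1.51)
    except: t=1.5
    u=up(t); e=(u-L)/np.linalg.norm(u-L); n=np.array([e[1],-e[0]])
    h=92*np.cos((np.pi-2.46+phi)/2)
    print(phi,round(t,3),np.round((u+L)/2+n*h,1))
shot('top','t22')
```

```text
2.62 1.491 [ 39.5 120.2]
2.54 1.498 [ 42.4 117.6]
2.46 1.5 [ 45.1 115. ]
2.3 1.491 [ 49.9 109.8]
2.2 1.476 [ 52.5 106.6]
2.1 1.454 [ 54.8 103.5]
2.0 1.426 [ 56.9 100.4]
1.9 1.391 [58.8 97.5]
1.8 1.351 [60.5 94.5]
1.7 1.306 [62.  91.7]
1.6 1.255 [63.4 88.9]
1.5 1.201 [64.6 86.1]
```

View pics/t22.png

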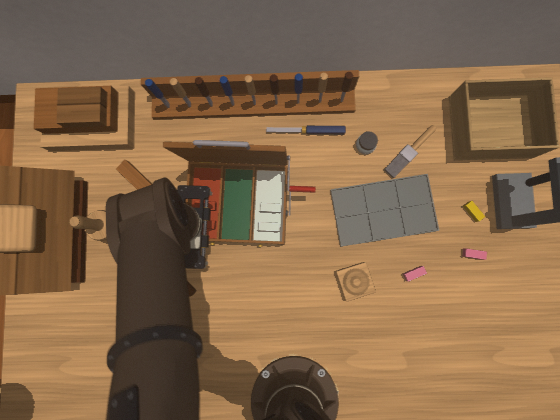

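Request:
send_rows([
  [[-40,-30,10,0,0,0,0],[-62,-75,20,0,0,0,0],[-62,-120,20,0,0,0,0],[-62,-170,20,0,0,0,0],[-62,-220,30,0,0,0,0],[-62,-260,70,0,0,0,0],[-50,-280,110,0,0,0,0],[-30,-280,134,0,0,0,0]],
])

```text
clock: 33.65
position: [0.6014, -0.0733, 0.2079]
ee_rot: [0.058, 1.567, -0.059]
force: [-0.4, -0.1, 0.2]
width: 0.002
```

Run:
```python
from h import *
st=stat();print(tochest(st['position']))
print(delta(chest(52,-205,140),-3.8)[0])
shot('wrist','w23')
p,d,K,T,C=shot('scene','s23')
cv2.imwrite('pics/s23c.png',cv2.resize(p[150:310,200:370],None,fx=4,fy=3.7,interpolation=cv2.INTER_CUBIC)[:,:,::-1])
```

```text
t 33.65 pos [ 0.6014 -0.0733  0.2079] x [ 0.003 -0.001 -1.   ] z [ 0.997 -0.074  0.003] F [-0.4 -0.1  0.2] w 0.002 q [-0.38  0.46  0.6   1.69 -0.29  1.09  0.23]
[  55.04805081 -214.52605594  207.94129772]
(array([67.9,  9.6, -3.4]), array([-0.5,  0.2,  0.1]))
```

View pics/w23.png

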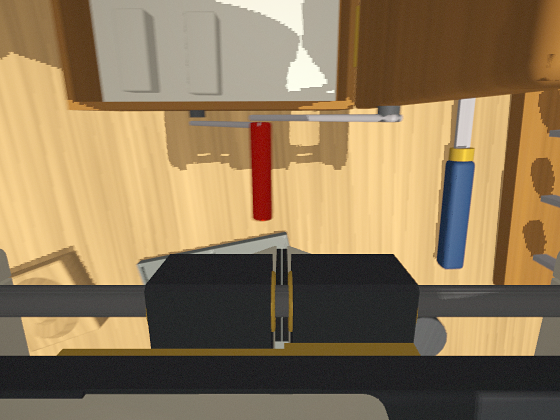

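View pics/s23c.png

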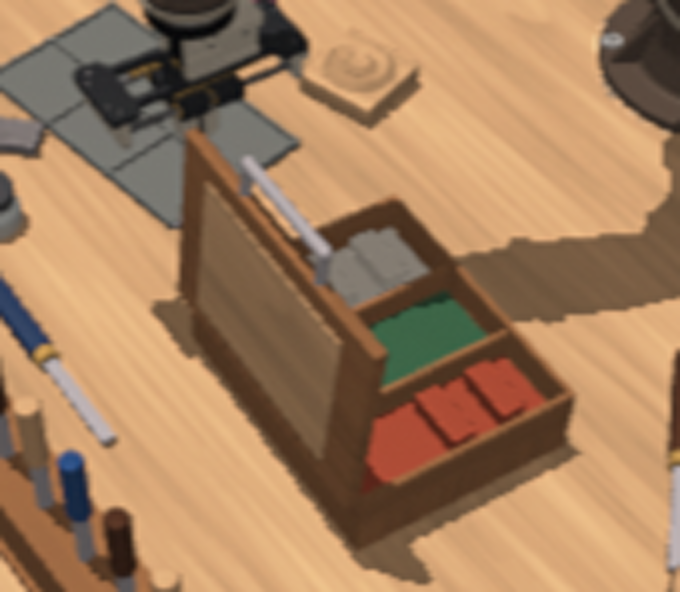

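Request:
send_rows([
  [[10,10,-17,0,0,0,0],[30,10,-17,0,0,0,0],[50,10,-17,0,0,0,0],[65,10,-17,0,0,0,0],[72,10,-17,0,0,0,0],[72,10,-17,0,0,0,0],[72,10,-17,0,0,0,0],[72,10,-17,0,0,0,0]],
], grip_force=30)

```text
clock: 34.55
position: [0.5828, -0.0568, 0.1355]
ee_rot: [0.055, 1.57, -0.054]
force: [0.1, -0.7, 0.3]
width: 0.001
```

Run:
```python
from h import *
st=stat();print(tochest(st['position']))
shot('wrist','w24')
p,d,K,T,C=shot('top','t24')
cv2.imwrite('pics/t24c.png',cv2.resize(p[140:260,230:370],None,fx=5,fy=5,interpolation=cv2.INTER_CUBIC)[:,:,::-1])
```

```text
t 34.55 pos [ 0.5828 -0.0568  0.1355] x [-0.     0.001 -1.   ] z [ 0.998 -0.069 -0.   ] F [ 0.1 -0.7  0.3] w 0.001 q [-0.39  0.5   0.56  1.81 -0.33  0.92  0.26]
[  35.36342929 -199.33344984  135.4962042 ]
```

View pics/w24.png

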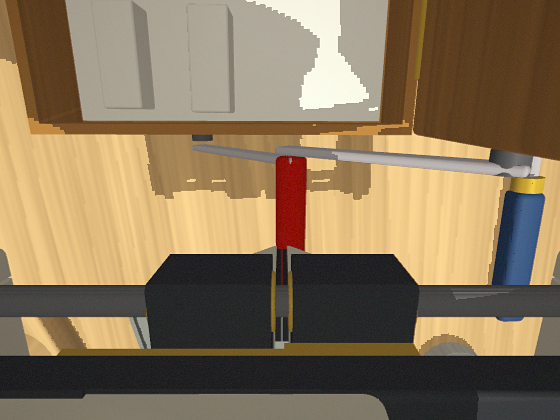

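View pics/t24c.png

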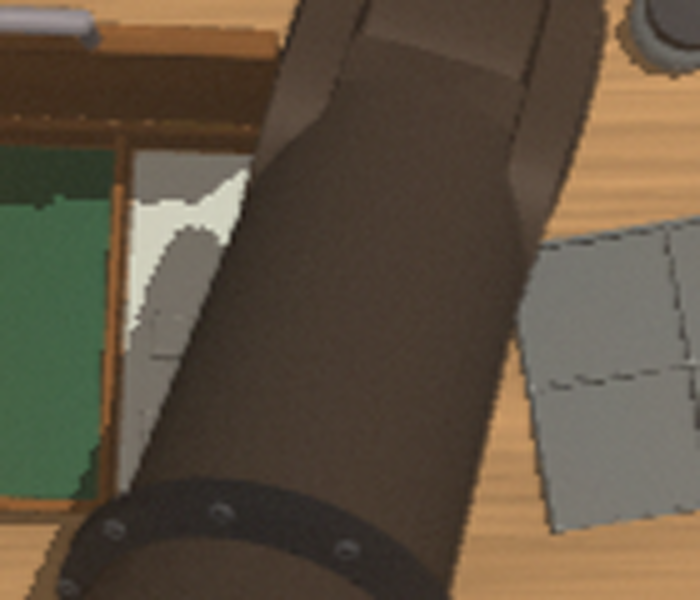

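Request:
send_rows([
  [[6,0,1,0,0,0,0],[9,0,2,0,0,0,0],[12,0,5,0,0,0,0],[15,0,8,0,0,0,0],[18,0,10,0,0,0,0],[21,0,12,0,0,0,0],[24,0,14,0,0,0,0],[26,0,16,0,0,0,0]],
])

```text
clock: 35.45
position: [0.598, -0.0579, 0.1081]
ee_rot: [0.055, 1.572, -0.054]
force: [-0.2, -0.6, 2.6]
width: 0.01
```

Run:
```python
from h import *
st=stat();print(tochest(st['position']))
shot('wrist','w25')
```

```text
t 35.45 pos [ 0.598  -0.0579  0.1081] x [-0.002  0.001 -1.   ] z [ 0.998 -0.069 -0.002] F [-0.2 -0.6  2.6] w 0.01 q [-0.36  0.56  0.54  1.8  -0.36  0.89  0.28]
[  50.66804668 -199.39377538  108.08223724]
```

View pics/w25.png

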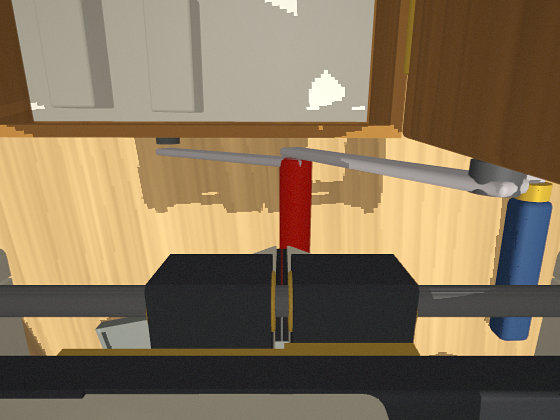

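Request:
send_rows([
  [[2,0,1,0,0,0,0],[4,0,2,0,0,0,0],[6,0,4,0,0,0,0],[7,0,5,0,0,0,0],[8,0,5,0,0,0,0],[8,0,5,0,0,0,0],[8,0,5,0,0,0,0],[8,0,5,0,0,0,0]],
])

```text
clock: 36.3
position: [0.6029, -0.0581, 0.1003]
ee_rot: [0.055, 1.572, -0.054]
force: [0.5, -0.6, -0.0]
width: 0.001
```

Run:
```python
from h import *
st=stat();print(tochest(st['position']))
p,d,K,T,C=shot('wrist','w26')
p,d,K,T,C=shot('scene','s26')
cv2.imwrite('pics/s26c.png',cv2.resize(p[150:310,200:370],None,fx=4,fy=3.7,interpolation=cv2.INTER_CUBIC)[:,:,::-1])
```

```text
t 36.3 pos [ 0.6029 -0.0581  0.1003] x [-0.002  0.001 -1.   ] z [ 0.998 -0.069 -0.002] F [ 0.5 -0.6 -0. ] w 0.001 q [-0.35  0.58  0.54  1.79 -0.37  0.88  0.28]
[  55.56070142 -199.29180132  100.34273816]
```

View pics/w26.png

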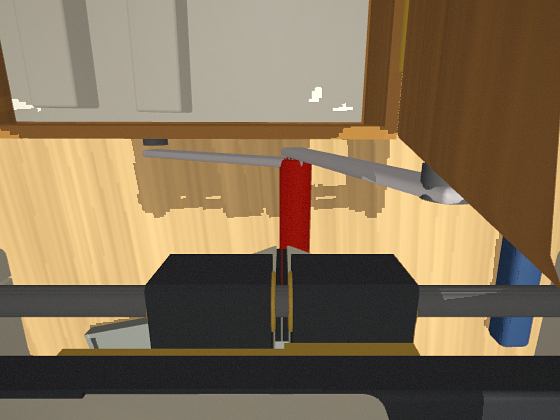

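View pics/s26c.png

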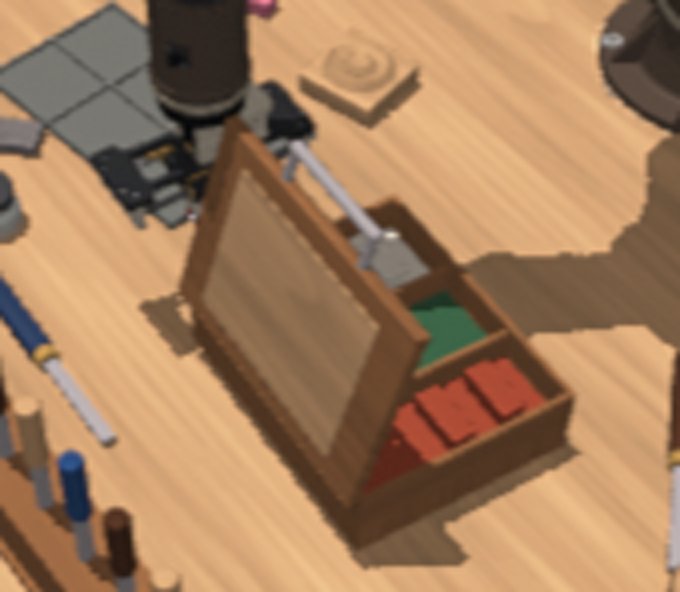

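```bash
cat > lid.py <<'E'
from h import *
def lidang(tag):
    p,d,K,T,C=shot('scene',tag)
    for x in finder.regions_of('scene','lid')[:1]:
        P=C[x['region']]
        Q=np.array([tochest(q) for q in P]); Q=Q[(Q[:,2]>105)&(np.abs(Q[:,1])<125)]
        # back face (top of lid): plane fit on +x side, project to x-z
        A=np.c_[Q[:,2],np.ones(len(Q))]
        m=np.ones(len(Q),bool)
        for _ in range(6):
            c=np.linalg.lstsq(A[m],Q[m,0],rcond=None)[0]; r=np.abs(Q[:,0]-A@c); m=r<max(4,np.median(r[m])*2)
        print('lid',x['confidence'],len(Q),m.sum(),'angle',np.pi/2-np.arctan(-c[0]))
    for x in finder.regions_of('scene','bar')[:1]:
        P=C[x['region']]; Q=np.array([tochest(q) for q in P]); Q=Q[Q[:,2]>120]
        if len(Q):
            b=np.median(Q,0); print('bar',x['bbox'],b,'angle',np.arctan2(b[2]-90,110-b[0])-7/258)
    for x in finder.place_of('scene','bar')[:1]: 
        uv=np.round(x['xy']).astype(int); print('barpt',x['xy'],tochest(C[uv[1],uv[0]]))
E
python3 -c "
from lid import *
lidang('s27');lidang('s28')"
```

```text
lid 0.97 2880 2528 angle 1.3085581549582888
bar [243.6, 179.4, 61.1, 105.7] [ 87.71745061  18.84859449 231.5661934 ] angle 1.3875451957610416
barpt [281.4, 197.8] [ 54.93061791  -7.27593461 347.01004461]
lid 0.78 2913 2545 angle 1.308684467860424
barpt [281.3, 200.6] [ -99.42008047 -235.97889049   -2.2054174 ]
```

Request:
send_rows([
  [[-10,0,-2,0,0,0,0],[-25,-10,-4,0,0,0,0],[-60,-25,-4,0,0,0,0],[-105,-35,-4,0,0,0,10],[-150,-35,-4,0,0,0,20],[-195,-35,-4,0,0,0,28],[-240,-35,-4,0,0,0,28],[-285,-35,-4,0,0,0,28]],
], grip_force=25)

```text
clock: 37.6
position: [0.5962, -0.0945, 0.3892]
ee_rot: [0.056, 1.57, -0.055]
force: [1.1, -0.7, 0.2]
width: 0.276
```

Run:
```python
from lid import *
st=stat();print(tochest(st['position']))
lidang('s29')
for q in [(50,-100,405),(50,2,400),(50,2,322)]: print(delta(chest(*q),-3.8)[0])
```

```text
t 37.6 pos [ 0.5962 -0.0945  0.3892] x [ 0.  0. -1.] z [ 0.997 -0.071  0.   ] F [ 1.1 -0.7  0.2] w 0.276 q [-0.38  0.35  0.66  1.39 -0.21  1.48  0.2 ]
[  51.2073768  -236.03196729  389.17249594]
lid 0.9 2907 2503 angle 1.3074220567716832
bar [243.4, 179.8, 64.2, 105.4] [ 87.8944128   19.22659129 231.72389211] angle 1.3889348601292562
barpt [280.5, 202.2] [-9.22824383e+01 -2.32212214e+02  2.54629316e-02]
(array([-17.1, 135.9,  -2.7]), array([-0.2,  0.1, -0. ]))
(array([-12. , 237.9,  -3.1]), array([-0.2,  0.1, -0. ]))
(array([ 66. , 237.9,  -3.3]), array([-0.2,  0.1, -0. ]))
```

View pics/s29.png

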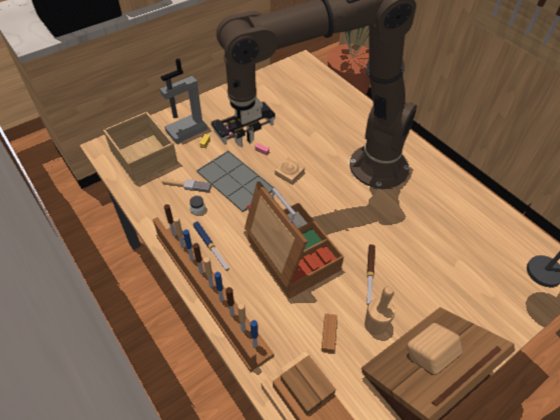

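Lid holds still at ~1.307 with the stay broken. Move above the bar.

Request:
send_rows([
  [[-17,30,-3,0,0,0,28],[-17,70,-3,0,0,0,28],[-17,110,-3,0,0,0,28],[-17,150,-3,0,0,0,28],[-15,190,-3,0,0,0,28],[-12,225,-3,0,0,0,28],[-12,238,-3,0,0,0,28],[-12,238,-3,0,0,0,28]],
])

```text
clock: 38.6
position: [0.61, 0.1465, 0.3963]
ee_rot: [0.052, 1.574, -0.052]
force: [-0.2, -0.5, -0.0]
width: 0.277
```

Run:
```python
from lid import *
st=stat();print(tochest(st['position']))
p,d,K,T,C=shot('wrist','w30')
print(proj(chest(50,-50,341),K,T),proj(chest(50,50,341),K,T))
for x in finder.place_of('wrist','bar'): print(x['confidence'],x['xy'],tochest(ray_z(x['xy'],.341,K,T)))
```

```text
t 38.6 pos [0.61   0.1465 0.3963] x [-0.004  0.    -1.   ] z [ 0.998 -0.066 -0.004] F [-0.2 -0.5 -0. ] w 0.277 q [-0.7   0.39  0.59  1.3  -0.21  1.52 -0.19]
[ 49.05146684   5.36950353 396.30969919]
[282.43976477 308.03727316] [282.68957878 164.10760814]
0.86 [289.6, 232.0] [ 54.57537469   5.8064577  341.        ]
```

View pics/w30.png

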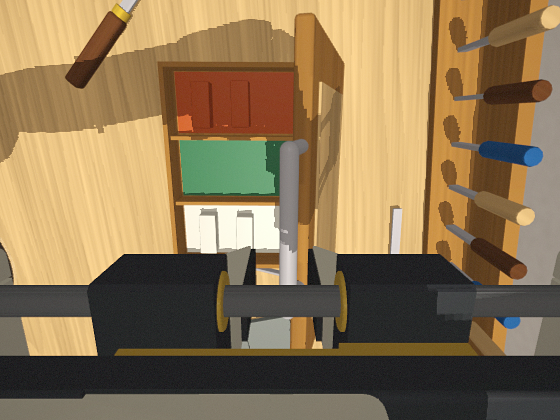

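Request:
send_rows([
  [[20,0,5,0,0,0,28],[40,0,5,0,0,0,28],[58,0,5,0,0,0,28],[68,0,5,0,0,0,28],[74,0,5,0,0,0,28],[74,0,5,0,0,0,28],[74,0,5,0,0,0,28],[74,0,5,0,0,0,28]],
])

```text
clock: 39.5
position: [0.616, 0.1441, 0.3245]
ee_rot: [0.055, 1.57, -0.054]
force: [-0.8, -0.1, 0.1]
width: 0.279
```

Run:
```python
from lid import *
st=stat();print(tochest(st['position']))
p,d,K,T,C=shot('wrist','w31')
lidang('s31')
```

```text
t 39.5 pos [0.616  0.1441 0.3245] x [-0.     0.001 -1.   ] z [ 0.998 -0.069 -0.   ] F [-0.8 -0.1  0.1] w 0.279 q [-0.69  0.42  0.58  1.43 -0.23  1.36 -0.17]
[ 55.20636979   3.35272678 324.53077027]
lid 0.63 2439 2208 angle 1.3153857857124098
bar [247.0, 196.8, 61.2, 89.1] [ 91.53545145  39.48172084 218.35267986] angle 1.400786873016807
barpt [280.5, 197.8] [ 89.28180809  38.65521259 415.52631013]
```

View pics/w31.png

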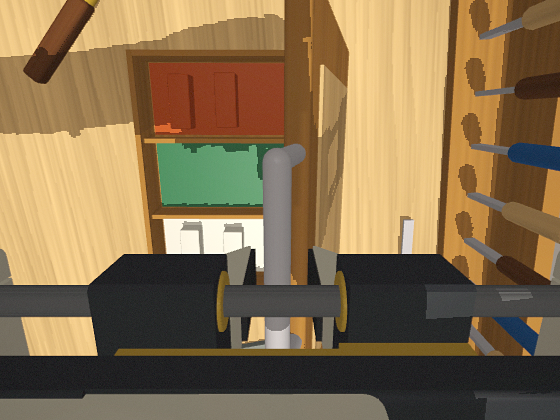

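Request:
send_rows([
  [[2,0,-1,0,0,0,28],[2,0,-1,0,0,0,20],[2,0,-1,0,0,0,15],[2,0,-1,0,0,0,0],[2,0,-1,0,0,0,0],[2,0,-1,0,0,0,0],[2,0,-1,0,0,0,0],[2,0,-1,0,0,0,0]],
], grip_force=30)

```text
clock: 40.55
position: [0.6145, 0.1443, 0.3216]
ee_rot: [0.055, 1.572, -0.054]
force: [-1.4, -0.6, 0.2]
width: 0.122
```

Run:
```python
from h import *
st=stat(); Rm=R.from_rotvec(st['ee_rot']).as_matrix()
g=tochest(st['position']-0.019*Rm[:,0]); print(g)
a0=np.arctan2(g[2]-90,110-g[0]); r=np.hypot(g[2]-90,110-g[0]); print('lid',a0-7/258,'r',r)
r=258
al=np.arange(a0,0.0,-0.05); al=list(al)
t0=chest(110-r*np.cos(a0),0,90+r*np.sin(a0))
for i,a in enumerate(al):
    t=chest(110-r*np.cos(a),0,90+r*np.sin(a)); print(i,round(a-7/258,3),np.round(Rm.T@(t-t0)*1000,0))
```

```text
t 40.55 pos [0.6145 0.1443 0.3216] x [-0.002  0.001 -1.   ] z [ 0.998 -0.069 -0.002] F [-1.4 -0.6  0.2] w 0.122 q [-0.69  0.42  0.58  1.44 -0.23  1.35 -0.17]
[ 53.73359587   3.50131807 340.60957702]
lid 1.3228087595914273 r 256.8483372143081
0 1.323 [0. 0. 0.]
1 1.273 [  3.  -0. -13.]
2 1.223 [  7.  -0. -25.]
3 1.173 [ 11.  -0. -37.]
4 1.123 [ 16.  -0. -49.]
5 1.073 [ 22.  -0. -60.]
6 1.023 [ 28.  -0. -72.]
7 0.973 [ 35.  -0. -83.]
8 0.923 [ 42.  -0. -93.]
9 0.873 [  50.   -0. -104.]
10 0.823 [  58.   -0. -114.]
11 0.773 [  67.   -0. -123.]
12 0.723 [  76.   -0. -132.]
13 0.673 [  86.   -0. -141.]
14 0.623 [  96.   -0. -149.]
15 0.573 [ 106.   -1. -156.]
16 0.523 [ 117.   -1. -163.]
17 0.473 [ 128.   -1. -170.]
18 0.423 [ 140.   -1. -176.]
19 0.373 [ 152.   -1. -181.]
20 0.323 [ 164.   -1. -186.]
21 0.273 [ 176.   -1. -190.]
22 0.223 [ 188.   -1. -193.]
23 0.173 [ 201.   -1. -196.]
24 0.123 [ 214.   -1. -198.]
25 0.073 [ 226.   -1. -200.]
26 0.023 [ 239.   -1. -201.]
```

Request:
send_rows([
  [[1,0,-6,0,0,0,0],[3,0,-13,0,0,0,0],[7,0,-25,0,0,0,0],[11,0,-37,0,0,0,0],[16,0,-49,0,0,0,0],[22,0,-60,0,0,0,0],[28,0,-72,0,0,0,0],[35,0,-83,0,0,0,0]],
], grip_force=35)

```text
clock: 41.35
position: [0.5311, 0.1505, 0.2869]
ee_rot: [0.055, 1.571, -0.053]
force: [0.5, 0.4, 0.7]
width: 0.113
```

Run:
```python
from lid import *
st=stat(); g=tochest(st['position'])+[0,0,19]; print(g, np.arctan2(g[2]-90,110-g[0])-7/258, np.hypot(g[2]-90,110-g[0]))
lidang('s33')
```

```text
t 41.35 pos [0.5311 0.1505 0.2869] x [-0.     0.002 -1.   ] z [ 0.998 -0.069 -0.   ] F [0.5 0.4 0.7] w 0.113 q [-0.81  0.29  0.57  1.7  -0.17  1.21 -0.26]
[-29.95494919   4.11068345 305.91344883] 0.9685562258405911 257.3052762483297
lid 0.68 3561 2611 angle 0.9673261371213081
bar [244.8, 179.9, 80.6, 109.7] [ 49.1513585   28.21264465 203.20205051] angle 1.0504514831895455
barpt [304.5, 195.3] [  3.68573673  38.82844086 375.89593484]
```

View pics/s33.png

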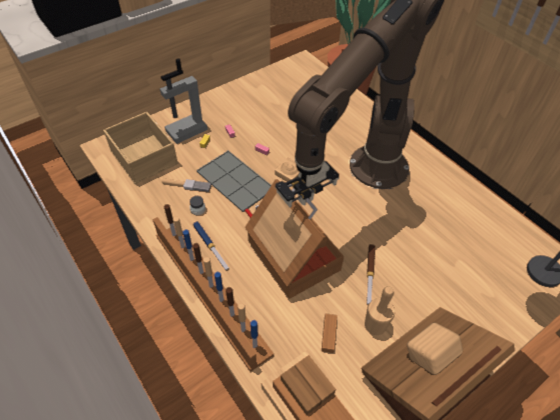

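The lid follows the hand at 0.967 rad; force small. Continue.

Request:
send_rows([
  [[7,0,-10,0,0,0,0],[15,0,-21,0,0,0,0],[23,0,-31,0,0,0,0],[32,0,-40,0,0,0,0],[41,0,-49,0,0,0,0],[51,0,-58,0,0,0,0],[61,0,-66,0,0,0,0],[71,0,-73,0,0,0,0]],
])

```text
clock: 42.35
position: [0.4594, 0.1557, 0.2161]
ee_rot: [0.056, 1.57, -0.053]
force: [0.7, 3.0, -1.2]
width: 0.116
```

Request:
send_rows([
  [[11,0,-7,0,0,0,0],[22,0,-14,0,0,0,0],[34,0,-20,0,0,0,0],[46,0,-25,0,0,0,0],[58,0,-30,0,0,0,0],[70,0,-34,0,0,0,0],[80,0,-37,0,0,0,0],[90,0,-39,0,0,0,0]],
])

```text
clock: 43.15
position: [0.4204, 0.1585, 0.1257]
ee_rot: [0.056, 1.571, -0.053]
force: [1.5, 6.1, -0.4]
width: 0.12
```

Run:
```python
from lid import *
st=stat(); g=tochest(st['position'])+[0,0,19]; print(g, np.arctan2(g[2]-90,110-g[0])-7/258, np.hypot(g[2]-90,110-g[0]))
shot('scene','s34')
```

```text
t 43.15 pos [0.4204 0.1585 0.1257] x [-0.     0.002 -1.   ] z [ 0.998 -0.069 -0.   ] F [ 1.5  6.1 -0.4] w 0.12 q [-0.88  0.29  0.5   2.14 -0.21  0.75 -0.32]
[-140.97445311    4.81110929  144.66828938] 0.18734214769875032 256.8594907324439
```

View pics/s34.png

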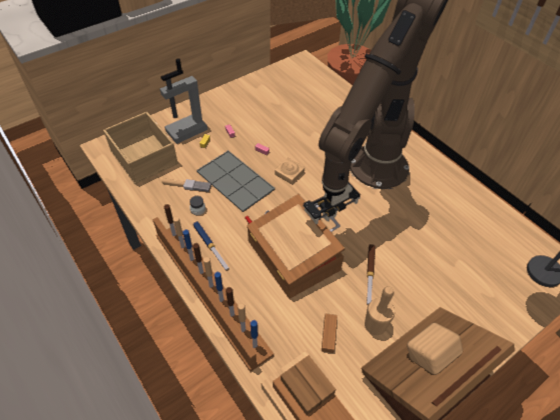

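Request:
send_rows([
  [[8,0,-1,0,0,0,0],[16,0,-3,0,0,0,0],[24,0,-4,0,0,0,0],[32,0,-5,0,0,0,0],[38,0,-5,0,0,0,0],[43,0,-5,0,0,0,0],[46,0,-6,0,0,0,0],[47,0,-6,0,0,0,0]],
])

```text
clock: 44.0
position: [0.4147, 0.1589, 0.0789]
ee_rot: [0.056, 1.57, -0.053]
force: [-1.5, 3.9, 15.6]
width: 0.118
```

Request:
send_rows([
  [[0,0,0,0,0,0,0],[1,0,0,0,0,0,0],[1,0,0,0,0,0,0],[2,0,0,0,0,0,0],[2,0,0,0,0,0,0],[3,0,0,0,0,0,0],[3,0,0,0,0,0,0],[3,0,0,0,0,0,0]],
])

```text
clock: 44.8
position: [0.4147, 0.159, 0.0778]
ee_rot: [0.057, 1.57, -0.052]
force: [-7.7, 1.1, 39.1]
width: 0.118
```

Run:
```python
from h import *
st=stat(); g=tochest(st['position'])+[0,0,19]; print(g, np.arctan2(g[2]-90,110-g[0])-7/258)
```

```text
t 44.8 pos [0.4147 0.159  0.0778] x [ 0.     0.003 -1.   ] z [ 0.998 -0.07  -0.   ] F [-7.7  1.1 39.1] w 0.118 q [-0.84  0.37  0.45  2.2  -0.28  0.63 -0.26]
[-146.64754847    4.87035347   96.81828793] -0.0005712934731864489
```

Lid is shut and firmly against the rim. Relax, open, retreat upward.

Request:
send_rows([
  [[-3,0,0,0,0,0,0],[-4,0,0,0,0,0,0],[-4,0,0,0,0,0,27],[-4,0,0,0,0,0,27],[-4,0,0,0,0,0,27],[-4,0,0,0,0,0,27],[-15,0,0,0,0,0,27],[-40,0,0,0,0,0,27]],
])

```text
clock: 45.6
position: [0.4125, 0.1576, 0.1156]
ee_rot: [0.053, 1.575, -0.056]
force: [0.8, 0.4, 0.1]
width: 0.27
```

Request:
send_rows([
  [[-40,0,0,0,0,0,27],[-80,0,0,0,0,0,27],[-120,0,0,0,0,0,27],[-160,0,0,0,0,0,27],[-160,0,0,0,0,0,27],[-160,0,0,0,0,0,27],[-160,0,0,0,0,0,27],[-160,0,0,0,0,0,27]],
])

```text
clock: 46.4
position: [0.4133, 0.1578, 0.275]
ee_rot: [0.054, 1.574, -0.055]
force: [1.1, 0.4, -0.3]
width: 0.273
```

Run:
```python
from h import *
stat()
p,d,K,T,C=shot('scene','s36'); shot('top','t36')
# lid plane heights
v,u=235,290
Z=C[...,2]
for nm,q in [('front',chest(-95,60,104)),('back',chest(90,60,104)),('front2',chest(-95,-60,104)),('back2',chest(90,-60,104))]:
    a=proj(q,K,T).astype(int); print(nm,a,np.median(Z[a[1]-2:a[1]+3,a[0]-2:a[0]+3]))
```

```text
t 46.4 pos [0.4133 0.1578 0.275 ] x [-0.003 -0.001 -1.   ] z [ 0.998 -0.069 -0.003] F [ 1.1  0.4 -0.3] w 0.273 q [-0.99  0.08  0.55  1.95 -0.05  1.13 -0.49]
front [326 238] 0.10254692569642554
back [281 262] 0.10255069766486291
front2 [306 214] 0.10414735267992148
back2 [262 237] 0.10448602257829864
```

View pics/s36.png

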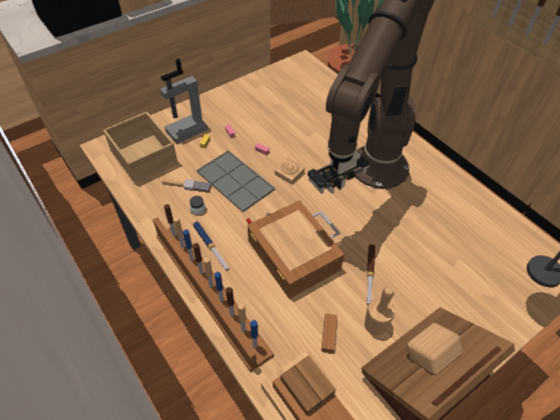

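View pics/t36.png

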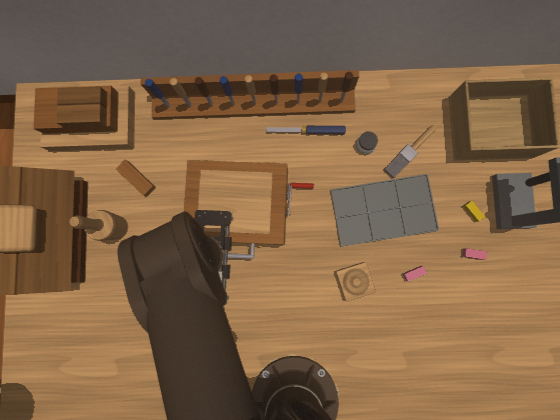

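The lid is flat and shut (front and back of its top at equal height), the tray is empty, nothing else on the bench has moved, and the gripper is clear. Handing in.

```bash
python3 -c "
from cell import arm
print(arm.sign_off())"
```

```text
the job is handed in; nothing more can be done
None
```

The job is done and handed in at about 46 s. Sign-off gave no verdict, so this rests on my own checks.

- **Lid up:** I raised the lid by its bar until the stay locked. The tab sat at chest x ≈ 38, z ≈ 120 mm, which matches the locked position.
- **Stones:** There were four today, two white and two red, and no green. All went into their own compartments. The pictures showed them flat before I broke the stay.
- **Lid down:** I pushed the tab down until the stay gave and the lid came to rest at about 1.31 rad. I then gripped the bar and lowered the lid by hand at roughly 0.5 rad/s.
- **Last checks:** With the lid shut, the front and back of its top read within 0.4 mm of each other, about 0 rad. The tray is empty, the other things look unmoved, and the gripper is well clear of everything.

**Not checked or in disagreement:**
- I could not see the stones again once the lid was shut.
- The lid angle taken from the bar region (about 1.39 rad) disagreed with the lid plane fit (1.31 rad). I used the plane fit, and the grasp on the bar agreed with it.

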